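# Hook the shelf bracket into the slotted upright and lock it

## Robot

A 6-joint arm with a two-finger parallel gripper is mounted at the origin on the work surface. World frame = base frame: x ahead of the robot, y to its left, z up, the work surface at z = 0. Lengths are in mm, angles in rad, forces in N, time in s.
With the tool pointing down it reaches from about 275 to 750 mm from the base axis. Payload 10.2 kg.
Tool frame: the origin (TCP) lies at the very end of the fingers, on their centre line; the grasp point (between the pads) lies 19 mm behind it; x points along the fingers, y is the direction in which the jaws open and shut, and the axes are right-handed (so a half turn about x gives the same grasp; the last joint's range is limited). The gripper opens to 85 mm and grips with 20 to 120 N. Pads are 22 mm wide; open, the fingers measure 114 mm over their backs; the gripper's body (76 mm by 85 mm) begins 54 mm behind the grasp point. The pads swing forward as they close: fully open they stand 13 mm farther back than shut.
Start: joints at [-1.521, 0.313, 1.498, -0, 1.331, -0.223], TCP at [141.437, -505.595, 198.194] pointing down, gripper open.
Joint ranges: [-2.94, 2.94], [-0.97, 2.17], [0.19, 2.56], [-1.23, 4.37], [0.02, 3.11], [-2.88, 2.88]. Speed limits (rad/s): [2.39, 2.39, 3.01, 3.14, 3.14, 3.14].

## Interface

Orientations are given as a unit quaternion [w, x, y, z].
In Python, from rig import ctrl, viewer, finish_job gives the robot as it stands.
- The arm moves only by the tool carry_out, never from a script. Its argument "targets" is a list of rows, each an object of numbers: "x", "y", "z": the shift along the world's x, y, z in m; "ax", "ay", "az": the turn, a rotation vector about the world's x, y, z in rad; "hand": the opening, from -1 (shut) to 1 (fully open). A call has 1 to 5 rows; each row is the pose to reach, as a shift and turn from the pose commanded when the call began; what a row does not reach only later rows make up. A row lasts 1/8 s, in which the tool goes at most 62.5 mm and 10.7 degrees, less where a joint would pass 70% of its speed; a pose out of reach is approached as far as the arm can. A call with a gripper value outside its range is refused whole. The fingers move at their own pace and stop on an object; "grip_force" is the grip in N (left out, the last holds). Time passes only in rows, so rows that repeat a pose let the fingers close. It gives the time, the measured TCP pose, the force and the opening at its end, in the units of the state.
- ctrl.sense(): the state, without advancing time (a new reading comes with each control period).
- viewer.capture(name): name is "scene" or "side" or "wrist"; returns the picture (480x640x3 uint8, blue, green, red); there is no depth.
- viewer.camera_info(name): a dict with "fx", "fy", "cx", "cy" (pixels), "k1" (the pictures are not rectified: a ray, as slopes to the right and down, at radius r is drawn at 1 + k1 r^2 times it, then the intrinsics apply), "R" (3x3) and "t" (3): a world point X has camera coordinates R X + t. Camera axes: x right, y down, z forward; pixel columns grow to the right and rows downward; lengths in mm; the calibration is good to about 2 mm. A picture is of the moment at which its call begins: read the wrist's pose just before it. camera_info takes no time and is no camera call; for the wrist camera it gives the pose at the moment of the call.
- finish_job(): hands the job in, once; it reports no verdict.
The state is a dict: "time_s": time; "joints": joint angles; "dq": joint speeds; "tau": joint torques, N m; "eef_pos": TCP position; "ee_rot": TCP orientation; "force": force on the tool from outside, world axes, zero at the start; "wrist_torque": the same for the moment, N m; "grip_width": opening from 0.0 (shut) to 1.0 (fully open).
Only numpy, scipy, OpenCV 4.12 (cv2) and the standard library are available. Lean on these libraries where they do the work, as an engineer would, in place of code of your own. Each camera call takes 0.05 s, during which the arm holds its last target. There are 200 camera calls.

## Task

Pick up the steel shelf bracket, hook its two hooks into the two slots of the aluminium upright, then press it straight down until it is fully home and the spring roller has snapped into its back plate. The strip's height is not measured, so feel your way, press no harder than about 20 N, let go of the bracket, and leave the other things on the bench where they are.

Things in the scene. Friction and masses are not known exactly. Their poses are not given: they have to be found in the camera images.
- upright: Slotted upright: dark steel foot plate 150 x 120 x 10 mm fixed to the bench, carrying a vertical aluminium strip 44 mm wide, 30 mm deep. Origin: on the bench, below the middle of the strip's slotted front face. z up; x points into the strip (away from the side where the bracket goes), y along its face. The strip fills x 0 to 30 mm; the foot x -90 to +60 mm. Yaw is within 0.3 rad of the bench's x.
- clamp (a point): Point on the strip's front face 40 mm over the bench, same axes as upright. The strip is clamped up to 18 mm higher or lower than nominal; this is not in any reading. Its flat closed cap (44 x 30 mm, x 0 to 30) is at nominal 231 mm over the bench. Two slots on the centre line, 10 wide x 34 mm high, lower edges 96 and 50 mm below the cap's top; wall 4 mm, hollow and open behind.
- rib (a point): Centre of the steel bracket's grip rib: plate 10 mm thick (along y), 98 long (x), 50 high, 25 mm free above and below this point; it stands on a flat arm 130 x 40 x 6 mm. x points to the hooks, z up. This point is 31 mm above the bracket's underside and 72 mm in front of its back face; the rib runs from 33 mm before to 65 mm past it in x. Mass 0.25 to 0.5 kg; it starts standing on the bench.
- back (a point): Bottom edge line of the bracket's back face (plate 40 wide, 112 high, 4 mm thick), same axes as rib. Two hooks on the centre line, 6 mm wide, stand 9.5 mm out of the face; necks 10 mm high with undersides 50 and 96 mm above the underside, lips hanging 16 mm lower, 5.5 mm behind the face. Locked: necks rest on the slots' lower edges, so the underside is 146 mm below the cap's top.
- catch (a joint): Spring roller (12 mm across) in the strip's face on the centre line, 19.5 mm above the locked bracket's underside; 0 = out by 5 mm, grows in m as it is pushed in. The hooks enter with the bracket 21 to 24 mm above locked (22 is good). Then its sloped lower edge pushes the roller in 3 to 5 mm (10 to 15 N down) until it snaps into a 13 mm hole, back to 0.
- seat (a joint): Spring tongue on the lower edge of the lower slot, standing 4 mm into it: 0 = up, 0.004 m = pressed flush by the bracket's lower neck (5 to 7 N), which is fully home; stays above 0.0025 once the roller has snapped in. Over 40 N between bracket and upright is too much.
- flask: White plastic bottle, 68 mm across, 130 mm high, loose; origin under its centre. Leave alone.
- wrench: Steel wrench lying on the bench between the robot and the work, its length along x; origin under its middle. Leave alone.
- plug: Brass plug 32 mm across, 40 mm high, at the back left; origin under its centre. Leave alone.
- weight: Dark steel cylinder 48 mm across, 50 mm high, at the back right; origin under its centre. Leave alone.

How it is judged:
By the outcome, as a careful person would: the job done as asked, in the order asked, and still so for the second after the job is handed in, with the robot touching nothing.
It also fails if it takes over 54 s, if anything falls off the work surface, if the arm or the gripper's body presses on something with over 40 N, if the wrist force passes 120 N, or if a joint passes its speed limit or range.

## Working session

There is one attempt and no reset: what is moved stays moved. The work goes in short steps, Python scripts to look and compute and a tool call to move; the robot and the scene stay as the last step left them, time stands still between calls to the robot, and variables do not carry over. Pictures are saved under pics/ and viewed, about 8 in all and at most 12, crops included, and the job is handed in when it is done.

Besides the shell and the picture viewer there is one more tool, called after "Call:" as name([rows], argument=value, ...), one row to a line, values as JSON. carry_out: Moves the arm, as the interface text tells. Its arguments: {"type":"object","properties":{"targets":{"type":"array"},"grip_force":{"type":"number"}},"required":["targets"]}

```bash
ls; mkdir -p pics; cat > h.py <<'E'
import numpy as np, cv2
from rig import ctrl, viewer
def ray(ci,u,v):
    xd=np.array([(u-ci["cx"])/ci["fx"],(v-ci["cy"])/ci["fy"]]);x=xd.copy()
    for _ in range(20): x=xd/(1+ci["k1"]*(x@x))
    R=np.array(ci["R"]);t=np.array(ci["t"])
    return -R.T@t, R.T@np.array([x[0],x[1],1.])
def plane(ci,u,v,z):
    o,d=ray(ci,u,v); return o+d*(z-o[2])/d[2]
def tri(c1,p1,c2,p2):
    o1,d1=ray(c1,*p1);o2,d2=ray(c2,*p2)
    s=np.linalg.lstsq(np.c_[d1,-d2],o2-o1,rcond=None)[0]
    a=o1+d1*s[0];b=o2+d2*s[1]; return (a+b)/2,np.linalg.norm(a-b)
def proj(ci,X):
    c=np.array(ci["R"])@np.array(X,float)+np.array(ci["t"]);x=c[:2]/c[2];x=x*(1+ci["k1"]*(x@x))
    return np.array([ci["fx"]*x[0]+ci["cx"],ci["fy"]*x[1]+ci["cy"]])
E
python3 - <<'E'
from h import *
for n in("scene","side"):
    im=viewer.capture(n);cv2.imwrite(f"pics/{n}0.png",im)
    c=viewer.camera_info(n);print(n,c, ray(c,320,240)[0])
print(ctrl.sense())
E
```

```text
pics
scene {'fx': 488.4231619075749, 'fy': 488.4231619075749, 'cx': 328.0351980513827, 'cy': 228.53552761733454, 'k1': -0.025177493401988032, 'R': array([[ 0.21562464,  0.97636348,  0.01484454],
       [ 0.65098113, -0.13240141, -0.74745798],
       [-0.72782524,  0.17083387, -0.66414321]]), 't': array([-118.67100465, -287.83226427, 1668.6225173 ])} [1427.42735591 -207.30060958  894.82340482]
side {'fx': 491.02479320490806, 'fy': 491.02479320490806, 'cx': 304.73565441357084, 'cy': 235.53712451147803, 'k1': 0.013986816201446371, 'R': array([[-0.98467671, -0.17437221, -0.0024721 ],
       [-0.09873852,  0.56914722, -0.81628558],
       [ 0.14374451, -0.8035333 , -0.57764327]]), 't': array([534.72957613, 126.13976729, 875.45991316])} [413.1480595  724.9110755  609.99150287]
{'time_s': 0.1, 'joints': array([-1.52137269e+00,  3.13374129e-01,  1.49833864e+00, -1.35079289e-05,
        1.33099572e+00, -2.23373050e-01]), 'dq': array([-5.06477665e-04, -1.23032809e-03, -2.89240322e-03, -8.96070435e-05,
        5.05371133e-04,  4.33022729e-04]), 'tau': array([ 2.57778294e-03, -4.12905014e+01, -2.60145289e+01, -9.32859916e-05,
        2.98811727e-03, -7.94585389e-06]), 'eef_pos': array([ 141.43363715, -505.32268512,  197.71097348]), 'ee_rot': array([ 0.0957571 ,  0.70056867,  0.09654394, -0.70050937]), 'force': array([ 0.4149521 , -0.21038597, -0.4145105 ]), 'wrist_torque': array([-0.02286155,  0.01281182, -0.00097062]), 'grip_width': 1.001189385754408}
```

View pics/scene0.png

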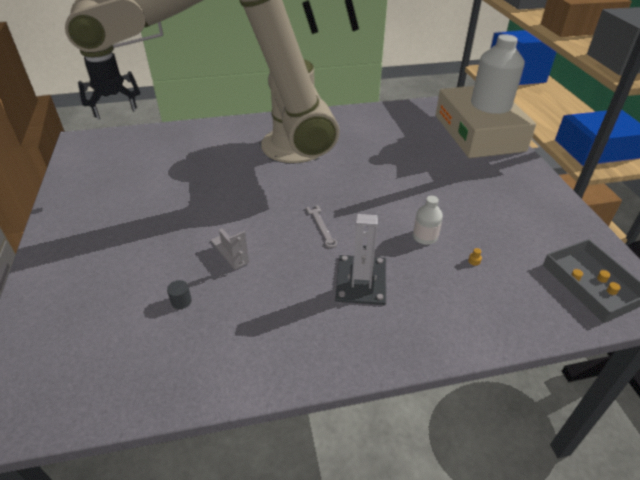

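View pics/side0.png

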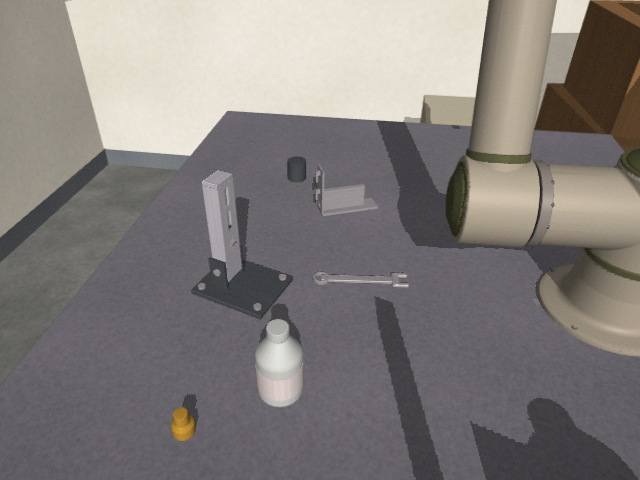

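The scene view shows the bracket at (232,250), the upright at (362,260) and the wrench at (320,227). The side view shows the bracket at (340,195) and the upright at (225,230). I'll enlarge both views.

```bash
python3 - <<'E'
import cv2,numpy as np
a=cv2.imread("pics/scene0.png");b=cv2.imread("pics/side0.png")
f=lambda i,x,y,w,h,s:cv2.resize(i[y:y+h,x:x+w],None,fx=s,fy=s,interpolation=cv2.INTER_CUBIC)
# scene bracket 200..260,215..275 ; upright 325..395,205..310
L=np.hstack([f(a,200,220,60,60,5),f(b,305,155,80,60,5)])
M=np.hstack([f(a,325,205,70,100,3),f(b,185,165,115,100,3)]);M=cv2.copyMakeBorder(M,0,0,0,700-M.shape[1],0)
cv2.imwrite("pics/c.png",np.vstack([L,M]))
E
```

```text
(no output)
```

View pics/c.png

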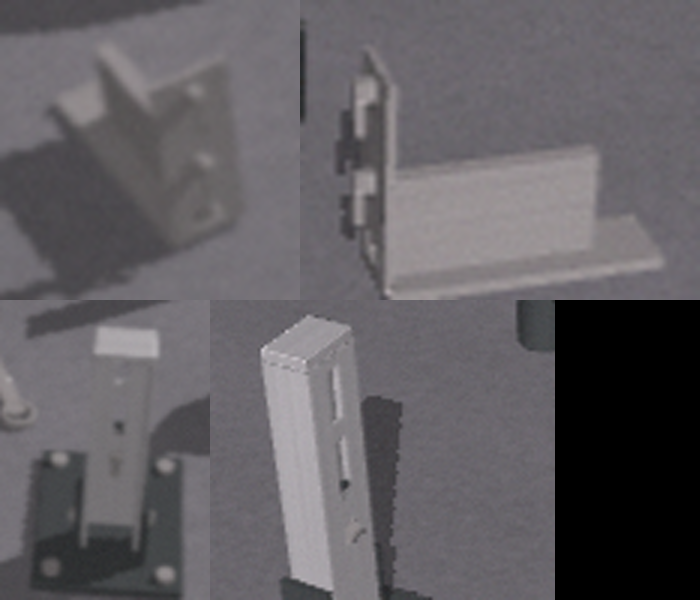

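```bash
python3 - <<'E'
from h import *
S=viewer.camera_info("side");C=viewer.camera_info("scene")
print("cap tri")
sc=dict(mm=(356.7,214.3),mp=(378,215),pp=(377.7,224),pm=(356.3,223))
si=dict(pp=(202.3,181.7),pm=(218.3,170.7),mm=(233.3,174.3),mp=(217,186.7))
Z=[]
for k in sc:
    X,e=tri(C,sc[k],S,si[k]);print(k,X.round(1),round(e,1));Z.append(X)
z=np.mean(Z,0)[2];print("mean",np.mean(Z,0))
P={k:plane(S,*si[k],z) for k in si}
print({k:P[k].round(1) for k in P})
d=P['pm']-P['mm']+P['pp']-P['mp'];w=P['mp']-P['mm']+P['pp']-P['pm']
print("yaw",np.arctan2(d[1],d[0]),np.arctan2(-w[0],w[1]),np.linalg.norm(d)/2,np.linalg.norm(w)/2,"center",np.mean(list(P.values()),0))
print("bracket side")
a=plane(S,322.2,214.4,0);b=plane(S,377.6,208,3);c=plane(S,371.4,198.4,6)
t1=plane(S,364.4,184.6,56);t2=plane(S,323.6,189.4,56)
print(a,b,c,t1,t2); 
for p,q in((b,a),(t1,t2)): print(np.arctan2(*(q-p)[1::-1]),np.linalg.norm((q-p)[:2]))
e=plane(C,236,269.6,0);f=plane(C,248.6,261.6,0);g=plane(C,244,231.6,112);print("scene plate",e,f,g,np.linalg.norm(f-e), np.arctan2(-(f-e)[0],(f-e)[1]))
# holes/foot
E
```

```text
cap tri
mm [657.1  35.3 222.9] 2.2
mp [669.9  79.6 223.5] 0.8
pp [698.1  69.9 224.1] 1.9
pm [685.2  27.2 223.1] 1.3
mean [677.58640907  53.0071621  223.41234523]
{'pp': array([698.4,  67.4, 223.4]), 'pm': array([684.9,  26.7, 223.4]), 'mm': array([656.4,  34.6, 223.4]), 'mp': array([669.8,  78.9, 223.4])}
yaw -0.3290515397319719 -0.3072344765558387 30.102044637137205 44.55166039456174 center [677.36891675  51.90039605 223.41234523]
bracket side
[ 540.15505567 -212.94579714    0.        ] [ 416.81197372 -257.34884697    3.        ] [ 433.70318592 -293.19842368    6.        ] [ 451.75644829 -267.55958735   56.        ] [ 540.51632278 -230.04917328   56.        ]
0.345552281433325 131.09213057876792
0.399840765441662 96.36050271790533
scene plate [ 552.39781319 -237.32253905    0.        ] [ 5.30584858e+02 -2.03623086e+02  1.13686838e-13] [ 540.282004   -205.09743612  112.        ] 40.1429716594317 0.5744601619170048
```

```bash
cat >> h.py <<'E'
from scipy.spatial.transform import Rotation as Ro
def st():
    s=ctrl.sense();w,x,y,z=s["ee_rot"];M=Ro.from_quat([x,y,z,w]).as_matrix()
    print("t",round(s["time_s"],2),"pos",s["eef_pos"].round(1),"yaw(tool y)",np.arctan2(-M[0,1],M[1,1]).round(4),"toolx",M[:,0].round(3),"F",s["force"].round(1),"T",s["wrist_torque"].round(2),"g",round(s["grip_width"],3),"q",s["joints"].round(2))
    return s,M
E
python3 - <<'E'
from h import *
s,M=st();print(M.round(2))
c=viewer.camera_info("wrist");o,d=ray(c,320,240);print("wrist cam in tool frame",M.T@(o-s["eef_pos"]),M.T@d)
E
```

```text
t 0.1 pos [ 141.4 -505.3  197.7] yaw(tool y) -2.8688 toolx [-0.     0.001 -1.   ] F [ 0.4 -0.2 -0.4] T [-0.02  0.01 -0.  ] g 1.001 q [-1.52  0.31  1.5  -0.    1.33 -0.22]
[[-0.    0.27 -0.96]
 [ 0.   -0.96 -0.27]
 [-1.   -0.   -0.  ]]
wrist cam in tool frame [-174.06540356   -1.17280717  -82.17213223] [0.94842387 0.01125748 0.31694184]
```

Call:
carry_out([
  {"x": 0.02, "y": 0.014, "az": 0.18, "hand": 0},
  {"x": 0.04, "y": 0.028, "az": 0.36, "hand": 0},
  {"x": 0.06, "y": 0.042, "az": 0.54, "hand": 0},
  {"x": 0.08, "y": 0.056, "az": 0.72, "hand": 0},
  {"x": 0.1, "y": 0.07, "az": 0.9, "hand": 0},
])

```text
invalid input at $.targets[0]: expected keys x, y, z, ax, ay, az, hand
```

Call:
carry_out([
  {"x": 0.02, "y": 0.014, "az": 0.18},
  {"x": 0.04, "y": 0.028, "az": 0.36},
  {"x": 0.06, "y": 0.042, "az": 0.54},
  {"x": 0.08, "y": 0.056, "az": 0.72},
  {"x": 0.1, "y": 0.07, "az": 0.9},
])

```text
invalid input at $.targets[0]: expected keys x, y, z, ax, ay, az, hand
```

Call:
carry_out([
  {"x": 0.02, "y": 0.014, "az": 0.18},
  {"x": 0.04, "y": 0.028, "az": 0.36},
  {"x": 0.06, "y": 0.042, "az": 0.54},
  {"x": 0.08, "y": 0.056, "az": 0.72},
  {"x": 0.1, "y": 0.07, "az": 0.9},
])

```text
invalid input at $.targets[0]: expected keys x, y, z, ax, ay, az, hand
```

Call:
carry_out([
  {"x": 0.02, "y": 0.017, "az": 0.18},
  {"x": 0.043, "y": 0.035, "az": 0.36},
  {"x": 0.043, "y": 0.035, "az": 0.549},
  {"x": 0.043, "y": 0.035, "az": 0.549},
])

```text
invalid input at $.targets[0]: expected keys x, y, z, ax, ay, az, hand
```

```bash
python3 - <<'E'
from h import *
s,M=st();im=viewer.capture("wrist");cv2.imwrite("pics/w1.png",im);st()
E
```

```text
t 0.1 pos [ 141.4 -505.3  197.7] yaw(tool y) -2.8688 toolx [-0.     0.001 -1.   ] F [ 0.4 -0.2 -0.4] T [-0.02  0.01 -0.  ] g 1.001 q [-1.52  0.31  1.5  -0.    1.33 -0.22]
t 0.15 pos [ 141.5 -505.4  197.8] yaw(tool y) -2.8688 toolx [-0.     0.001 -1.   ] F [ 0.2 -0.5 -0.8] T [-0.01 -0.01 -0.02] g 0.998 q [-1.52  0.31  1.5   0.    1.33 -0.22]
```

View pics/w1.png

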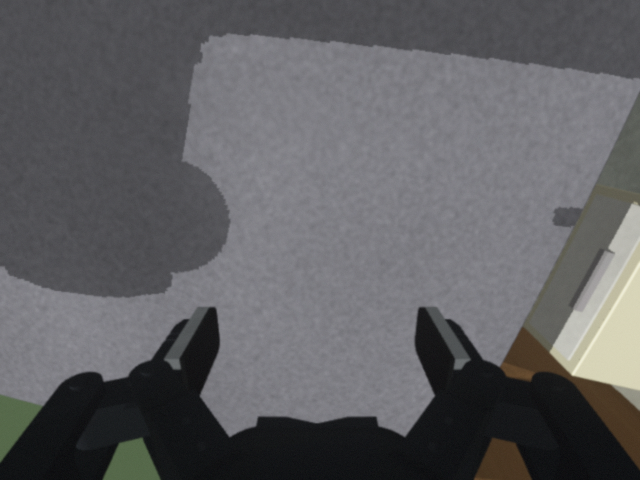

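The calls were refused because each row needs every key, so nothing moved. The wrist picture only shows open bench, with the fingers at the bottom at (200,330) and (430,330). I'll send the moves again with full rows.

Call:
carry_out([
  {"x": 0.02, "y": 0.014, "z": 0, "ax": 0, "ay": 0, "az": 0.18, "hand": 0},
  {"x": 0.04, "y": 0.028, "z": 0, "ax": 0, "ay": 0, "az": 0.36, "hand": 0},
  {"x": 0.06, "y": 0.042, "z": 0, "ax": 0, "ay": 0, "az": 0.54, "hand": 0},
  {"x": 0.08, "y": 0.056, "z": 0, "ax": 0, "ay": 0, "az": 0.72, "hand": 0},
  {"x": 0.1, "y": 0.07, "z": 0, "ax": 0, "ay": 0, "az": 0.9, "hand": 0},
])

```text
time_s: 0.78
eef_pos: [242.0, -435.0, 198.0]
ee_rot: [0.393, 0.588, 0.393, -0.588]
force: [-0.1, 0.0, 0.7]
grip_width: 0.503
```

Call:
carry_out([
  {"x": 0.02, "y": 0.014, "z": 0, "ax": 0, "ay": 0, "az": 0.18, "hand": 0},
  {"x": 0.04, "y": 0.028, "z": 0, "ax": 0, "ay": 0, "az": 0.36, "hand": 0},
  {"x": 0.06, "y": 0.042, "z": 0, "ax": 0, "ay": 0, "az": 0.54, "hand": 0},
  {"x": 0.08, "y": 0.056, "z": 0, "ax": 0, "ay": 0, "az": 0.72, "hand": 0},
  {"x": 0.1, "y": 0.07, "z": 0, "ax": 0, "ay": 0, "az": 0.9, "hand": 0},
])

```text
time_s: 1.4
eef_pos: [342.0, -365.0, 198.0]
ee_rot: [0.609, 0.358, 0.61, -0.358]
force: [0.5, -0.2, 0.3]
grip_width: 0.501
```

Call:
carry_out([
  {"x": 0.02, "y": 0.014, "z": 0, "ax": 0, "ay": 0, "az": 0.18, "hand": 0},
  {"x": 0.04, "y": 0.028, "z": 0, "ax": 0, "ay": 0, "az": 0.36, "hand": 0},
  {"x": 0.06, "y": 0.042, "z": 0, "ax": 0, "ay": 0, "az": 0.54, "hand": 0},
  {"x": 0.08, "y": 0.056, "z": 0, "ax": 0, "ay": 0, "az": 0.72, "hand": 0},
  {"x": 0.1, "y": 0.07, "z": 0, "ax": 0, "ay": 0, "az": 0.9, "hand": 0},
])

```text
time_s: 2.02
eef_pos: [442.0, -295.0, 198.0]
ee_rot: [0.705, 0.058, 0.705, -0.057]
force: [-0.4, -0.9, 0.0]
grip_width: 0.503
```

Call:
carry_out([
  {"x": 0.02, "y": 0.017, "z": 0, "ax": 0, "ay": 0, "az": 0.18, "hand": 0},
  {"x": 0.043, "y": 0.035, "z": 0, "ax": 0, "ay": 0, "az": 0.36, "hand": 0},
  {"x": 0.043, "y": 0.035, "z": 0, "ax": 0, "ay": 0, "az": 0.549, "hand": 0},
  {"x": 0.043, "y": 0.035, "z": 0, "ax": 0, "ay": 0, "az": 0.549, "hand": 0},
])

```text
time_s: 2.52
eef_pos: [484.4, -260.4, 197.9]
ee_rot: [0.694, -0.133, 0.695, 0.133]
force: [0.2, -0.6, 0.4]
grip_width: 0.499
```

```bash
python3 - <<'E'
from h import *
s,M=st();im=viewer.capture("wrist");cv2.imwrite("pics/w2.png",im);st()
E
```

```text
t 2.52 pos [ 484.4 -260.4  197.9] yaw(tool y) 0.379 toolx [-0.  0. -1.] F [ 0.2 -0.6  0.4] T [-0.02  0.02 -0.  ] g 0.499 q [-0.71  0.37  1.42 -0.    1.35 -2.66]
t 2.58 pos [ 484.3 -260.6  198. ] yaw(tool y) 0.3764 toolx [-0.  0. -1.] F [-0.2 -0.5  0.4] T [-0.02 -0.02  0.02] g 0.502 q [-0.71  0.37  1.42 -0.    1.35 -2.65]
```

View pics/w2.png

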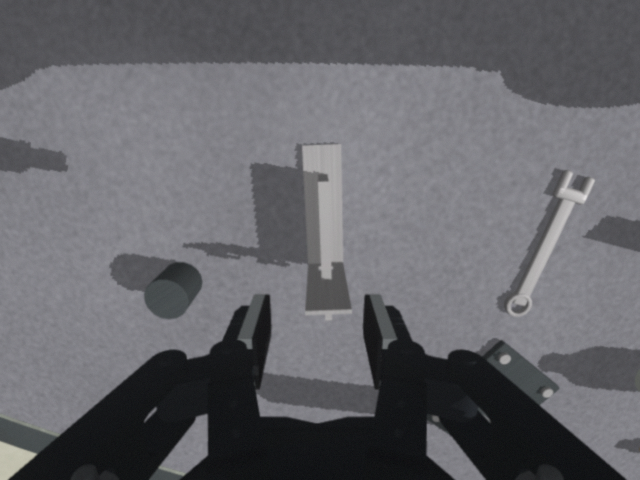

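The wrist view shows the bracket in the middle: arm tip (303–341,145), plate top edge (305–351,312), rib between them. The weight is at left (173,290), the wrench at right, and the upright's foot at lower right.

```bash
python3 - <<'E'
from h import *
s,M=st();c=viewer.camera_info("wrist")
y=Ro.from_euler('z',0.0)
L=plane(c,303,145.5,6);R=plane(c,341,144,6);A=plane(c,305,313,112);B=plane(c,351,312,112)
for n,p in zip("LRAB",(L,R,A,B)):print(n,p.round(1))
print(np.linalg.norm(L-R),np.linalg.norm(A-B),"len",np.linalg.norm(((A+B)-(L+R))[:2])/2)
d=((A+B)-(L+R))/2;yaw=np.arctan2(d[1],d[0]);print("yaw",yaw,[np.arctan2(-(q-p)[0],(q-p)[1]) for p,q in((L,R),(A,B))])
u=np.array([np.cos(yaw),np.sin(yaw)]);print("rib from plate",(A+B)[:2]/2-72*u,"from tip",(L+R)[:2]/2+(130-72)*u)
g=cv2.cvtColor(cv2.imread("pics/w2.png"),6)
for r in(190,220,250,300):print(r,g[r,296:352])
E
```

```text
t 2.58 pos [ 484.3 -260.6  198. ] yaw(tool y) 0.3764 toolx [-0.  0. -1.] F [-0.2 -0.5  0.4] T [-0.02 -0.02  0.02] g 0.502 q [-0.71  0.37  1.42 -0.    1.35 -2.65]
L [ 433.1 -295.3    6. ]
R [ 417.3 -259.7    6. ]
A [ 554.2 -242.6  112. ]
B [ 538.8 -206.6  112. ]
38.872031741782386 39.23187017922125 len 132.3691358967333
yaw 0.4111263768445193 [np.float64(0.4169985560145998), np.float64(0.4028757158704135)]
rib from plate [ 480.52765608 -253.37742809] from tip [ 478.3559373  -254.32423454]
190 [ 85  85  88  89  87  84  85  89 102 108 113 112 110 111 111 110 110 112
 109 110 115 123 152 168 171 171 173 172 172 172 171 173 171 170 172 168
 167 168 171 172 166 164 164 165 165 161 149 141 137 139 137 135 135 135
 135 134]
220 [ 90  91  86  89  89  88  87  85  89  94 103 109 110 109 111 107 111 110
 109 109 111 110 119 144 162 169 170 170 169 170 169 170 170 169 171 168
 165 165 166 167 165 163 162 164 164 162 150 138 132 132 130 129 131 136
 133 134]
250 [ 87  86  87  88  86  86  86  89  88  87  90  97 103 107 108 108 108 108
 108 107 107 108 109 117 138 158 166 167 167 166 168 168 167 168 166 165
 165 162 163 161 161 161 161 161 161 162 159 149 141 137 136 132 129 129
 127 129]
300 [132 135 133 135 136 132 132 133 128 113  95  86  81  86  83  82  81  82
  81  83  82  83  83  84  84  81  83  81  82  82  80  83  82  84  85  84
  84  85  83  83  84  83  80  82  83  82  84  81  80  80  81  82  83  92
 113 124]
```

Call:
carry_out([
  {"x": 0.006, "y": 0.011, "z": -0.05, "ax": 0, "ay": 0, "az": 0.033, "hand": 0},
  {"x": 0.006, "y": 0.011, "z": -0.1, "ax": 0, "ay": 0, "az": 0.033, "hand": 0},
  {"x": 0.006, "y": 0.011, "z": -0.14, "ax": 0, "ay": 0, "az": 0.033, "hand": 0},
  {"x": 0.006, "y": 0.011, "z": -0.165, "ax": 0, "ay": 0, "az": 0.033, "hand": 0},
  {"x": 0.006, "y": 0.011, "z": -0.181, "ax": 0, "ay": 0, "az": 0.033, "hand": 0},
])

```text
time_s: 3.2
eef_pos: [489.9, -249.7, 16.1]
ee_rot: [0.692, -0.143, 0.693, 0.144]
force: [-0.1, 0.7, 0.7]
grip_width: 0.504
```

Call:
carry_out([
  {"x": 0, "y": 0, "z": 0, "ax": 0, "ay": 0, "az": 0, "hand": -1},
  {"x": 0, "y": 0, "z": 0, "ax": 0, "ay": 0, "az": 0, "hand": -1},
  {"x": 0, "y": 0, "z": 0, "ax": 0, "ay": 0, "az": 0, "hand": -1},
  {"x": 0, "y": 0, "z": 0, "ax": 0, "ay": 0, "az": 0, "hand": -1},
], grip_force=100)

```text
time_s: 3.7
eef_pos: [490.9, -249.9, 18.5]
ee_rot: [0.692, -0.146, 0.692, 0.144]
force: [-1.9, 2.2, 6.2]
grip_width: 0.064
```

```bash
python3 -c "
from h import *
st()"
```

```text
t 3.7 pos [ 490.9 -249.9   18.5] yaw(tool y) 0.413 toolx [ 0.001 -0.001 -1.   ] F [-1.9  2.2  6.2] T [0.25 0.35 0.  ] g 0.064 q [-0.68  0.57  1.62 -0.    0.95 -2.67]
```

Call:
carry_out([
  {"x": 0, "y": 0, "z": 0, "ax": 0, "ay": 0, "az": 0, "hand": -1},
  {"x": 0, "y": 0, "z": 0.02, "ax": 0, "ay": 0, "az": 0, "hand": -1},
  {"x": 0, "y": 0, "z": 0.06, "ax": 0, "ay": 0, "az": 0, "hand": -1},
  {"x": 0, "y": 0, "z": 0.1, "ax": 0, "ay": 0, "az": 0, "hand": -1},
  {"x": 0, "y": 0, "z": 0.1, "ax": 0, "ay": 0, "az": 0, "hand": -1},
])

```text
time_s: 4.32
eef_pos: [491.6, -250.4, 119.8]
ee_rot: [0.693, -0.147, 0.691, 0.143]
force: [-0.8, -0.2, -5.3]
grip_width: 0.064
```

```bash
python3 -c "
from h import *
st()
a=viewer.capture('side');b=viewer.capture('wrist');cv2.imwrite('pics/s3.png',a);cv2.imwrite('pics/w3.png',b)
f=lambda i,x,y,w,h,s:cv2.resize(i[y:y+h,x:x+w],None,fx=s,fy=s,interpolation=cv2.INTER_CUBIC)
cv2.imwrite('pics/c3.png',np.hstack([f(a,280,80,130,180,3),f(b,200,150,260,330,540/330)[:, :400]]))"
```

```text
t 4.33 pos [ 491.6 -250.4  119.8] yaw(tool y) 0.4131 toolx [ 0.004 -0.004 -1.   ] F [-0.8 -0.2 -5.3] T [-0.04  0.09 -0.02] g 0.064 q [-0.68  0.44  1.53 -0.    1.17 -2.67]
```

View pics/c3.png

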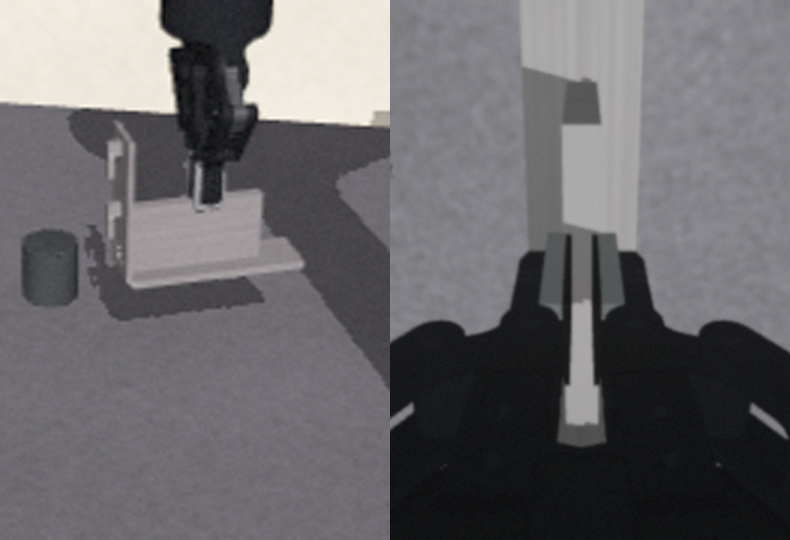

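The bracket is lifted, but the side view shows the fingertips only a little way below the rib's top edge. I'll check for slip by projection.

```bash
python3 - <<'E'
from h import *
s,M=st();c=viewer.camera_info("side")
u=np.array([np.cos(.413),np.sin(.413),0]);v=np.array([-u[1],u[0],0])
T=s["eef_pos"];f=lambda X:((proj(c,X)-[280,80])*3).round(0)
print("tcp",f(T),"tcp+y10",f(T+v*10), "pad+19",f(T+v*10+[0,0,19]))
r=T-12*u; r[2]=0
for uz in (75,90,101):   # underside height
    print(uz,"rib top front near",f(r-33*u+5*v+[0,0,uz+56]),"arm tip near",f(r-58*u+20*v+[0,0,uz]),"plate bottom near",f(r+72*u+20*v+[0,0,uz]),"plate top near",f(r+72*u+20*v+[0,0,uz+112]))
E
```

```text
t 4.42 pos [ 489.9 -249.2  116.1] yaw(tool y) 0.4131 toolx [-0.001  0.001 -1.   ] F [ 0.4 -0.  -4.7] T [-0.02  0.06  0.  ] g 0.063 q [-0.68  0.44  1.54 -0.    1.16 -2.67]
tcp [205. 250.] tcp+y10 [209. 256.] pad+19 [210. 232.]
75 rib top front near [267. 227.] arm tip near [300. 301.] plate bottom near [132. 322.] plate top near [135. 179.]
90 rib top front near [268. 209.] arm tip near [301. 283.] plate bottom near [132. 304.] plate top near [136. 159.]
101 rib top front near [269. 195.] arm tip near [303. 270.] plate bottom near [132. 290.] plate top near [136. 143.]
```

```bash
python3 - <<'E'
from h import *
s,M=st();c=viewer.camera_info("wrist");T=s["eef_pos"]
for back in(0,13,19,30,40):
    print(back,[proj(c,T+M@np.array([-back,y,z])).round(0) for y in(0,5,42) for z in(-11,11)])
k=540/330
print("crop pts->px", [(200+(p-390)/k,150+q/k) for p,q in((545,235),(620,235),(562,125),(600,125),(585,425),(557,385),(605,385))])
E
```

```text
t 4.42 pos [ 489.9 -249.2  116.1] yaw(tool y) 0.4131 toolx [-0.001  0.001 -1.   ] F [ 0.4 -0.  -4.7] T [-0.02  0.06  0.  ] g 0.063 q [-0.68  0.44  1.54 -0.    1.16 -2.67]
0 [array([315., 261.]), array([315., 297.]), array([324., 261.]), array([324., 297.]), array([393., 261.]), array([390., 298.])]
13 [array([315., 271.]), array([315., 309.]), array([325., 271.]), array([324., 309.]), array([398., 271.]), array([394., 309.])]
19 [array([315., 276.]), array([315., 315.]), array([325., 276.]), array([325., 315.]), array([400., 276.]), array([397., 315.])]
30 [array([315., 286.]), array([315., 327.]), array([325., 286.]), array([325., 327.]), array([406., 286.]), array([402., 327.])]
40 [array([314., 296.]), array([314., 339.]), array([326., 296.]), array([325., 339.]), array([411., 296.]), array([407., 339.])]
crop pts->px [(294.72222222222223, 293.6111111111111), (340.55555555555554, 293.6111111111111), (305.1111111111111, 226.38888888888889), (328.3333333333333, 226.38888888888889), (319.16666666666663, 409.72222222222223), (302.05555555555554, 385.27777777777777), (331.3888888888889, 385.27777777777777)]
```

Call:
carry_out([
  {"x": 0.0, "y": 0.04, "z": 0.003, "ax": 0, "ay": 0, "az": -0.14, "hand": -1},
  {"x": 0.01, "y": 0.08, "z": 0.003, "ax": 0, "ay": 0, "az": -0.28, "hand": -1},
  {"x": 0.02, "y": 0.12, "z": 0.003, "ax": 0, "ay": 0, "az": -0.42, "hand": -1},
  {"x": 0.035, "y": 0.16, "z": 0.003, "ax": 0, "ay": 0, "az": -0.56, "hand": -1},
  {"x": 0.045, "y": 0.2, "z": 0.003, "ax": 0, "ay": 0, "az": -0.718, "hand": -1},
])

```text
time_s: 5.05
eef_pos: [534.9, -48.0, 118.1]
ee_rot: [0.697, 0.109, 0.7, -0.109]
force: [0.9, -0.4, -2.9]
grip_width: 0.065
```

Call:
carry_out([
  {"x": 0.01, "y": 0.04, "z": 0, "ax": 0, "ay": 0, "az": 0, "hand": -1},
  {"x": 0.022, "y": 0.08, "z": 0, "ax": 0, "ay": 0, "az": 0, "hand": -1},
  {"x": 0.034, "y": 0.11, "z": 0, "ax": 0, "ay": 0, "az": 0, "hand": -1},
  {"x": 0.042, "y": 0.133, "z": 0, "ax": 0, "ay": 0, "az": 0, "hand": -1},
  {"x": 0.042, "y": 0.133, "z": 0, "ax": 0, "ay": 0, "az": 0, "hand": -1},
])

```text
time_s: 5.68
eef_pos: [576.6, 84.8, 117.9]
ee_rot: [0.698, 0.107, 0.7, -0.107]
force: [-0.3, -0.2, -4.8]
grip_width: 0.063
```

```bash
python3 -c "
from h import *
st()
b=viewer.capture('scene');a=viewer.capture('side');cv2.imwrite('pics/s4.png',a);cv2.imwrite('pics/c4.png',b);st()
f=lambda i,x,y,w,h,s:cv2.resize(i[y:y+h,x:x+w],None,fx=s,fy=s,interpolation=cv2.INTER_CUBIC)
cv2.imwrite('pics/v4.png',np.hstack([f(b,325,190,70,110,5),f(a,190,135,110,140,550/140)]))"
```

```text
t 5.67 pos [576.6  84.8 117.9] yaw(tool y) -0.3028 toolx [-0.004  0.    -1.   ] F [-0.3 -0.2 -4.8] T [0.   0.11 0.01] g 0.063 q [-0.06  0.51  1.42  0.    1.21 -1.32]
t 5.78 pos [576.6  83.1 118.6] yaw(tool y) -0.3047 toolx [-0.003 -0.    -1.   ] F [ 0.5 -0.6 -4. ] T [0.01 0.01 0.02] g 0.06 q [-0.06  0.51  1.42 -0.    1.21 -1.32]
```

View pics/v4.png

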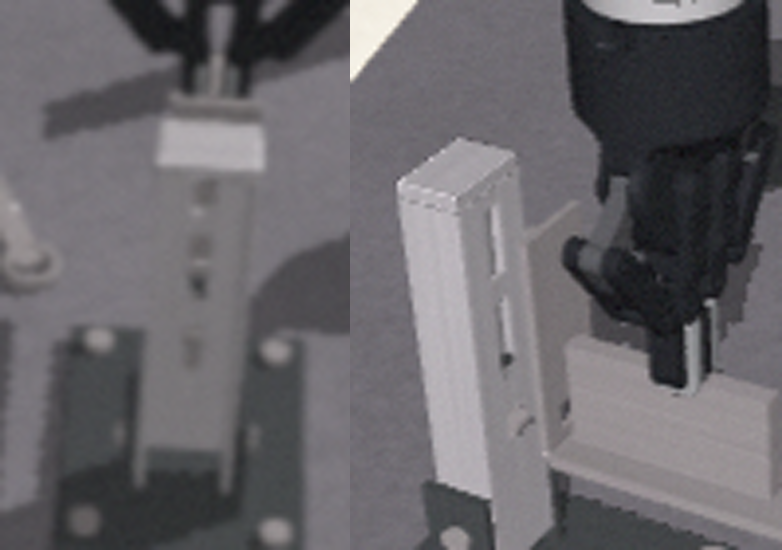

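```bash
python3 - <<'E'
from h import *
S=viewer.camera_info("side");C=viewer.camera_info("scene")
a=cv2.cvtColor(cv2.imread("pics/s4.png"),6).astype(np.float32);b=cv2.cvtColor(cv2.imread("pics/c4.png"),6).astype(np.float32)
k=140/550
sp=lambda x,y:(190+(x-350)*k,135+y*k); cp=lambda x,y:(325+x/5-.4,190+y/5-.4)
def sub(g,p): return cv2.cornerSubPix(g,np.array([[p]],np.float32),(2,2),(-1,-1),(3,50,.01))[0,0]
yaw=-.304;u=np.array([np.cos(yaw),np.sin(yaw)]);v=np.array([-u[1],u[0]])
T=np.array([576.6,83.6])
def show(n,c,g,p,z):
    q=sub(g,p)
    for t,w in(("raw",p),("sub",q)):
        X=plane(c,*w,z)[:2]-T;print(n,t,np.round(w,1),"u %.1f v %.1f"%(X@u,X@v))
zc=223.4;zt=118.2-18.5+112
for n,p,z in(("cap mm",(515,152),zc),("cap mp",(470,206),zc),("cap pp",(399,184),zc),("cap pm",(459,138),zc),("plate near",(527,235),zt),("plate far",(582,203),zt),("plate bottom near",(548,455),zt-112)): show("side "+n,S,a,sp(*p),z)
for n,p,z in(("cap mm",(160,120),zc),("cap mp",(265,122),zc),("cap pp",(265,169),zc),("cap pm",(158,165),zc),("plate -y",(165,97),zt),("plate +y",(262,102),zt)): show("scene "+n,C,b,cp(*p),z)
for r in (208,209,210,211,212,213,214,215,218,221): print(r,b[r,350:386].astype(int))
E
```

```text
side cap mm raw [232.  173.7] u 93.9 v -23.6
side cap mm sub [231.4 173.3] u 95.5 v -24.3
side cap mp raw [220.5 187.4] u 84.0 v 22.8
side cap mp sub [220.5 187.4] u 84.0 v 22.8
side cap pp raw [202.5 181.8] u 120.5 v 21.2
side cap pp sub [201.3 181.1] u 123.7 v 20.1
side cap pm raw [217.7 170.1] u 122.4 v -23.2
side cap pm sub [217.5 169.4] u 124.3 v -25.1
side plate near raw [235.1 194.8] u 62.8 v 15.3
side plate near sub [235.1 194.8] u 62.8 v 15.3
side plate far raw [249.1 186.7] u 57.1 v -17.0
side plate far sub [247.9 185.5] u 61.0 v -19.5
side plate bottom near raw [240.4 250.8] u 63.3 v 15.0
side plate bottom near sub [240.4 250.8] u 63.3 v 15.0
scene cap mm raw [356.6 213.6] u 90.7 v -21.5
scene cap mm sub [357.6 212.8] u 87.8 v -19.4
scene cap mp raw [377.6 214. ] u 87.3 v 23.5
scene cap mp sub [375.6 214.4] u 89.0 v 19.3
scene cap pp raw [377.6 223.4] u 118.2 v 23.8
scene cap pp sub [377.2 223.6] u 119.0 v 23.1
scene cap pm raw [356.2 222.6] u 120.3 v -21.1
scene cap pm sub [355.9 222.4] u 119.7 v -21.7
scene plate -y raw [357.6 209. ] u 60.5 v -20.0
scene plate -y sub [35
[... 925 characters left out ...]
15 112 113 114 110 109
 111 110 105 102 101  99  97  98 102 112 122 121 121 122 121 122 123 122]
214 [107 107 108 112 112 114 121 139 157 163 158 150 148 149 147 144 143 145
 144 136 131 124 120 120 118 122 119 119 118 120 117 121 119 122 123 122]
215 [115 115 115 114 117 116 125 150 167 173 171 169 169 170 168 167 165 167
 167 165 163 161 160 161 162 162 156 136 124 119 119 119 121 122 123 122]
218 [118 118 114 116 117 119 133 156 169 172 174 175 173 174 173 175 177 175
 176 175 174 176 175 175 176 176 180 164 133 120 120 120 119 121 122 121]
221 [121 121 119 119 117 123 146 168 175 174 174 173 175 174 174 174 175 175
 173 174 175 174 174 173 174 178 180 164 133 121 120 121 119 118 120 122]
```

```bash
python3 - <<'E'
from h import *
for n,f,box in(("scene","pics/c4.png",(335,248,390,302)),("side","pics/side0.png",(190,258,300,315))):
    c=viewer.camera_info(n);g=cv2.cvtColor(cv2.imread(f),6);x0,y0,x1,y1=box
    m=(g[y0:y1,x0:x1]>95).astype(np.uint8)
    N,_,st_,ce=cv2.connectedComponentsWithStats(m)
    P=[]
    for i in range(1,N):
        if 6<st_[i,4]<90:
            X=plane(c,*(ce[i]+[x0,y0]),12);P.append(X);print(n,st_[i,4],(ce[i]+[x0,y0]).round(1),X.round(1))
E
```

```text
scene 32 [379.9 295.9] [718.4  88.2  12. ]
side 42 [216.3 272. ] [707.1  40.7  12. ]
side 45 [201.1 286. ] [721.9  84.1  12. ]
side 52 [256.8 306.4] [607.2 119.   12. ]
side 23 [268.4 311.9] [583.9 128.8  12. ]
```

```bash
python3 - <<'E'
from h import *
S=viewer.camera_info("side");C=viewer.camera_info("scene")
print("plate far top",tri(C,(357.7,209.2),S,(248.6,186.3)), "exp", np.array([576.6,83.6])+60*np.array([.954,-.3])-20*np.array([.3,.954]),211.7)
for n,p,q in(("mm",(356.5,213.6),(231.8,173.5)),("mp",(377.6,214.4),(220.5,187.4)),("pp",(377.6,223.5),(202,181.5)),("pm",(356.1,222.5),(217.7,169.9))):print(n,tri(C,p,S,q))
# plain heights: vertical pixel scales
g=cv2.cvtColor(cv2.imread("pics/s4.png"),6)
print(g[165:180,231]);print(g[180:200,249])
E
```

```text
plate far top (array([627.74008139,  46.95875589, 210.43784894]), np.float64(0.16834150898223246)) exp [627.84  46.52] 211.7
mm (array([658.62126023,  35.14737698, 225.02346023]), np.float64(0.13801192053427286))
mp (array([665.03146058,  79.60932744, 222.00589914]), np.float64(2.658958287907242))
pp (array([698.04367846,  70.03703617, 224.96637972]), np.float64(0.8207020488579954))
pm (array([685.9022975 ,  26.8104447 , 224.70507538]), np.float64(0.4452426285349013))
[105 109 108 108 109 106 109 111 125 162 136 134 131 138 132]
[110 113 103 109 109 111 110 111 111 110 110 106 112 111 109  84  39  57
  85  91]
```

Call:
carry_out([
  {"x": 0, "y": 0, "z": 0.05, "ax": 0, "ay": 0, "az": 0, "hand": -1},
  {"x": 0, "y": 0, "z": 0.1, "ax": 0, "ay": 0, "az": 0, "hand": -1},
  {"x": 0.01, "y": -0.003, "z": 0.14, "ax": 0, "ay": 0, "az": 0, "hand": -1},
  {"x": 0.05, "y": -0.016, "z": 0.14, "ax": 0, "ay": 0, "az": 0, "hand": -1},
  {"x": 0.095, "y": -0.03, "z": 0.14, "ax": 0, "ay": 0, "az": 0, "hand": -1},
])

```text
time_s: 6.4
eef_pos: [673.2, 52.0, 260.4]
ee_rot: [0.699, 0.108, 0.699, -0.108]
force: [0.4, 0.3, -3.9]
grip_width: 0.062
```

Call:
carry_out([
  {"x": 0, "y": 0, "z": 0, "ax": 0, "ay": 0, "az": 0, "hand": -1},
  {"x": 0, "y": 0, "z": -0.004, "ax": 0, "ay": 0, "az": 0, "hand": -1},
  {"x": 0, "y": 0, "z": -0.007, "ax": 0, "ay": 0, "az": 0, "hand": -1},
  {"x": 0, "y": 0, "z": -0.009, "ax": 0, "ay": 0, "az": 0, "hand": -1},
  {"x": 0, "y": 0, "z": -0.009, "ax": 0, "ay": 0, "az": 0, "hand": -1},
])

```text
time_s: 7.02
eef_pos: [672.1, 53.6, 251.5]
ee_rot: [0.699, 0.107, 0.699, -0.107]
force: [-0.1, 0.9, -4.2]
grip_width: 0.061
```

Call:
carry_out([
  {"x": 0, "y": 0, "z": -0.001, "ax": 0, "ay": 0, "az": 0, "hand": -1},
  {"x": 0, "y": 0, "z": -0.002, "ax": 0, "ay": 0, "az": 0, "hand": -1},
  {"x": 0, "y": 0, "z": -0.003, "ax": 0, "ay": 0, "az": 0, "hand": -1},
])

```text
time_s: 7.4
eef_pos: [672.4, 53.4, 248.1]
ee_rot: [0.699, 0.107, 0.699, -0.107]
force: [0.4, 0.1, -4.0]
grip_width: 0.069
```

Call:
carry_out([
  {"x": 0, "y": 0, "z": -0.001, "ax": 0, "ay": 0, "az": 0, "hand": -1},
  {"x": 0, "y": 0, "z": -0.001, "ax": 0, "ay": 0, "az": 0, "hand": -1},
])

```text
time_s: 7.65
eef_pos: [672.4, 53.4, 247.0]
ee_rot: [0.699, 0.107, 0.699, -0.107]
force: [0.9, 0.4, -3.1]
grip_width: 0.064
```

Call:
carry_out([
  {"x": 0, "y": 0, "z": -0.001, "ax": 0, "ay": 0, "az": 0, "hand": -1},
  {"x": 0, "y": 0, "z": -0.001, "ax": 0, "ay": 0, "az": 0, "hand": -1},
])

```text
time_s: 7.9
eef_pos: [672.4, 53.4, 246.1]
ee_rot: [0.699, 0.107, 0.699, -0.107]
force: [0.3, -0.9, -3.5]
grip_width: 0.064
```

Call:
carry_out([
  {"x": 0, "y": 0, "z": -0.001, "ax": 0, "ay": 0, "az": 0, "hand": -1},
  {"x": 0, "y": 0, "z": -0.001, "ax": 0, "ay": 0, "az": 0, "hand": -1},
])

```text
time_s: 8.15
eef_pos: [672.4, 53.4, 245.1]
ee_rot: [0.699, 0.107, 0.699, -0.107]
force: [-0.2, -0.3, -4.0]
grip_width: 0.062
```

Call:
carry_out([
  {"x": 0, "y": 0, "z": -0.001, "ax": 0, "ay": 0, "az": 0, "hand": -1},
  {"x": 0, "y": 0, "z": -0.001, "ax": 0, "ay": 0, "az": 0, "hand": -1},
])

```text
time_s: 8.4
eef_pos: [672.4, 53.4, 244.1]
ee_rot: [0.699, 0.107, 0.699, -0.107]
force: [0.7, -0.5, -3.8]
grip_width: 0.063
```

Call:
carry_out([
  {"x": 0, "y": 0, "z": -0.001, "ax": 0, "ay": 0, "az": 0, "hand": -1},
  {"x": 0, "y": 0, "z": -0.001, "ax": 0, "ay": 0, "az": 0, "hand": -1},
])

```text
time_s: 8.65
eef_pos: [672.5, 53.5, 243.4]
ee_rot: [0.699, 0.107, 0.699, -0.107]
force: [-0.6, 0.9, -3.4]
grip_width: 0.063
```

Call:
carry_out([
  {"x": 0, "y": 0, "z": -0.001, "ax": 0, "ay": 0, "az": 0, "hand": -1},
  {"x": 0, "y": 0, "z": -0.001, "ax": 0, "ay": 0, "az": 0, "hand": -1},
])

```text
time_s: 8.9
eef_pos: [672.5, 53.5, 243.3]
ee_rot: [0.699, 0.107, 0.698, -0.107]
force: [-3.7, 0.3, 5.7]
grip_width: 0.063
```

Call:
carry_out([
  {"x": 0, "y": 0, "z": -0.001, "ax": 0, "ay": 0, "az": 0, "hand": -1},
  {"x": 0, "y": 0, "z": -0.001, "ax": 0, "ay": 0, "az": 0, "hand": -1},
])

```text
time_s: 9.15
eef_pos: [672.5, 53.5, 243.2]
ee_rot: [0.7, 0.107, 0.698, -0.107]
force: [-6.2, 0.8, 9.3]
grip_width: 0.063
```

Call:
carry_out([
  {"x": 0, "y": 0, "z": 0.02, "ax": 0, "ay": 0, "az": 0, "hand": -1},
  {"x": -0.045, "y": 0.014, "z": 0.02, "ax": 0, "ay": 0, "az": 0, "hand": -1},
  {"x": -0.095, "y": 0.03, "z": 0.02, "ax": 0, "ay": 0, "az": 0, "hand": -1},
  {"x": -0.095, "y": 0.03, "z": -0.03, "ax": 0, "ay": 0, "az": 0, "hand": -1},
  {"x": -0.095, "y": 0.03, "z": -0.08, "ax": 0, "ay": 0, "az": 0, "hand": -1},
])

```text
time_s: 9.78
eef_pos: [577.1, 83.5, 160.0]
ee_rot: [0.699, 0.107, 0.698, -0.107]
force: [0.3, 0.2, -3.7]
grip_width: 0.065
```

Call:
carry_out([
  {"x": 0, "y": 0, "z": -0.03, "ax": 0, "ay": 0, "az": 0, "hand": -1},
  {"x": 0, "y": 0, "z": -0.0418, "ax": 0, "ay": 0, "az": 0, "hand": -1},
  {"x": 0, "y": 0, "z": -0.0418, "ax": 0, "ay": 0, "az": 0, "hand": -1},
  {"x": 0, "y": 0, "z": -0.0418, "ax": 0, "ay": 0, "az": 0, "hand": -1},
])

```text
time_s: 10.28
eef_pos: [578.3, 83.3, 120.8]
ee_rot: [0.7, 0.107, 0.698, -0.107]
force: [0.0, 0.5, -4.0]
grip_width: 0.063
```

```bash
python3 -c "
from h import *
st()"
```

```text
t 10.28 pos [578.3  83.3 120.8] yaw(tool y) -0.3048 toolx [ 0.003 -0.    -1.   ] F [ 0.   0.5 -4. ] T [ 0.03  0.09 -0.02] g 0.063 q [-0.06  0.51  1.42 -0.    1.21 -1.32]
```

Call:
carry_out([
  {"x": 0.0067, "y": -0.0021, "z": 0, "ax": 0, "ay": 0, "az": 0, "hand": -1},
  {"x": 0.0124, "y": -0.0039, "z": 0, "ax": 0, "ay": 0, "az": 0, "hand": -1},
  {"x": 0.0143, "y": -0.0045, "z": 0, "ax": 0, "ay": 0, "az": 0, "hand": -1},
  {"x": 0.0162, "y": -0.0051, "z": 0, "ax": 0, "ay": 0, "az": 0, "hand": -1},
  {"x": 0.0162, "y": -0.0051, "z": 0, "ax": 0, "ay": 0, "az": 0, "hand": -1},
])

```text
time_s: 10.9
eef_pos: [593.7, 78.3, 119.3]
ee_rot: [0.699, 0.107, 0.699, -0.107]
force: [-0.8, -0.6, -3.6]
grip_width: 0.063
```

Call:
carry_out([
  {"x": 0.001, "y": -0.0003, "z": 0, "ax": 0, "ay": 0, "az": 0, "hand": -1},
  {"x": 0.0019, "y": -0.0006, "z": 0, "ax": 0, "ay": 0, "az": 0, "hand": -1},
  {"x": 0.0029, "y": -0.0009, "z": 0, "ax": 0, "ay": 0, "az": 0, "hand": -1},
  {"x": 0.0038, "y": -0.0012, "z": 0, "ax": 0, "ay": 0, "az": 0, "hand": -1},
  {"x": 0.0038, "y": -0.0012, "z": 0, "ax": 0, "ay": 0, "az": 0, "hand": -1},
])

```text
time_s: 11.52
eef_pos: [597.5, 77.1, 119.4]
ee_rot: [0.699, 0.107, 0.699, -0.107]
force: [-1.2, 0.7, -4.3]
grip_width: 0.064
```

```bash
python3 -c "
from h import *
st()"
```

```text
t 11.53 pos [597.5  77.1 119.4] yaw(tool y) -0.3049 toolx [ 0.  0. -1.] F [-1.2  0.7 -4.3] T [ 0.    0.06 -0.01] g 0.064 q [-0.07  0.55  1.36  0.    1.23 -1.33]
```

Call:
carry_out([
  {"x": 0.001, "y": -0.0003, "z": 0, "ax": 0, "ay": 0, "az": 0, "hand": -1},
  {"x": 0.0019, "y": -0.0006, "z": 0, "ax": 0, "ay": 0, "az": 0, "hand": -1},
  {"x": 0.0019, "y": -0.0006, "z": 0, "ax": 0, "ay": 0, "az": 0, "hand": -1},
])

```text
time_s: 11.9
eef_pos: [599.4, 76.5, 119.4]
ee_rot: [0.699, 0.107, 0.699, -0.107]
force: [0.8, 1.0, -4.1]
grip_width: 0.063
```

Call:
carry_out([
  {"x": 0.001, "y": -0.0003, "z": 0, "ax": 0, "ay": 0, "az": 0, "hand": -1},
  {"x": 0.0019, "y": -0.0006, "z": 0, "ax": 0, "ay": 0, "az": 0, "hand": -1},
  {"x": 0.0019, "y": -0.0006, "z": 0, "ax": 0, "ay": 0, "az": 0, "hand": -1},
])

```text
time_s: 12.28
eef_pos: [601.3, 75.9, 119.4]
ee_rot: [0.699, 0.107, 0.699, -0.107]
force: [-0.2, -0.0, -3.9]
grip_width: 0.061
```

Call:
carry_out([
  {"x": 0.001, "y": -0.0003, "z": 0, "ax": 0, "ay": 0, "az": 0, "hand": -1},
  {"x": 0.0019, "y": -0.0006, "z": 0, "ax": 0, "ay": 0, "az": 0, "hand": -1},
  {"x": 0.0019, "y": -0.0006, "z": 0, "ax": 0, "ay": 0, "az": 0, "hand": -1},
])

```text
time_s: 12.65
eef_pos: [603.2, 75.3, 119.4]
ee_rot: [0.699, 0.107, 0.699, -0.107]
force: [-0.0, 0.2, -4.6]
grip_width: 0.064
```

Call:
carry_out([
  {"x": 0.001, "y": -0.0003, "z": 0, "ax": 0, "ay": 0, "az": 0, "hand": -1},
  {"x": 0.0019, "y": -0.0006, "z": 0, "ax": 0, "ay": 0, "az": 0, "hand": -1},
  {"x": 0.0019, "y": -0.0006, "z": 0, "ax": 0, "ay": 0, "az": 0, "hand": -1},
])

```text
time_s: 13.02
eef_pos: [604.6, 74.8, 119.1]
ee_rot: [0.698, 0.107, 0.699, -0.107]
force: [-3.1, 0.3, -5.1]
grip_width: 0.063
```

Call:
carry_out([
  {"x": 0.001, "y": -0.0003, "z": 0, "ax": 0, "ay": 0, "az": 0, "hand": -1},
  {"x": 0.001, "y": -0.0003, "z": 0, "ax": 0, "ay": 0, "az": 0, "hand": -1},
])

```text
time_s: 13.28
eef_pos: [604.6, 74.7, 119.1]
ee_rot: [0.698, 0.107, 0.7, -0.107]
force: [-8.8, -0.3, -2.0]
grip_width: 0.062
```

```bash
python3 -c "
from h import *
st()
b=viewer.capture('scene');a=viewer.capture('side');cv2.imwrite('pics/s5.png',a);cv2.imwrite('pics/c5.png',b);st()
f=lambda i,x,y,w,h,s:cv2.resize(i[y:y+h,x:x+w],None,fx=s,fy=s,interpolation=cv2.INTER_CUBIC)
cv2.imwrite('pics/v5.png',np.hstack([f(b,335,195,60,110,5),f(a,190,155,90,110,5)]))"
```

```text
t 13.28 pos [604.6  74.7 119.1] yaw(tool y) -0.3045 toolx [-0.004  0.    -1.   ] F [-8.8 -0.3 -2. ] T [ 0.09  1.5  -0.04] g 0.062 q [-0.07  0.57  1.33 -0.    1.25 -1.34]
t 13.38 pos [604.6  74.7 119.1] yaw(tool y) -0.3045 toolx [-0.004  0.    -1.   ] F [-8.5  0.9 -1.6] T [ 0.12  1.46 -0.01] g 0.063 q [-0.07  0.57  1.33 -0.    1.25 -1.34]
```

View pics/v5.png

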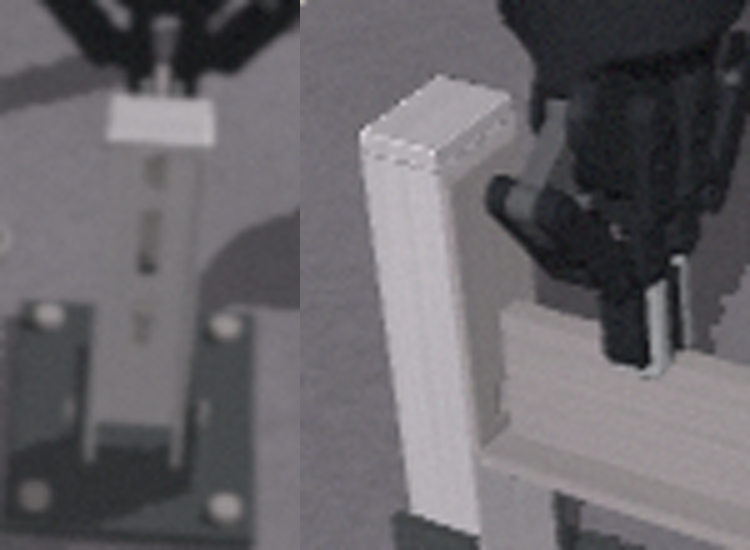

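Call:
carry_out([
  {"x": -0.0007, "y": 0.0002, "z": -0.0005, "ax": 0, "ay": 0, "az": 0, "hand": -1},
  {"x": -0.0007, "y": 0.0002, "z": -0.001, "ax": 0, "ay": 0, "az": 0, "hand": -1},
  {"x": -0.0007, "y": 0.0002, "z": -0.0015, "ax": 0, "ay": 0, "az": 0, "hand": -1},
  {"x": -0.0007, "y": 0.0002, "z": -0.002, "ax": 0, "ay": 0, "az": 0, "hand": -1},
  {"x": -0.0007, "y": 0.0002, "z": -0.002, "ax": 0, "ay": 0, "az": 0, "hand": -1},
])

```text
time_s: 14.0
eef_pos: [604.7, 75.1, 117.9]
ee_rot: [0.698, 0.107, 0.699, -0.107]
force: [-7.4, 2.0, 0.8]
grip_width: 0.065
```

Call:
carry_out([
  {"x": 0, "y": 0, "z": -0.0005, "ax": 0, "ay": 0, "az": 0, "hand": -1},
  {"x": 0, "y": 0, "z": -0.001, "ax": 0, "ay": 0, "az": 0, "hand": -1},
  {"x": 0, "y": 0, "z": -0.001, "ax": 0, "ay": 0, "az": 0, "hand": -1},
])

```text
time_s: 14.38
eef_pos: [604.5, 75.3, 117.2]
ee_rot: [0.698, 0.107, 0.7, -0.107]
force: [-9.0, 3.1, 3.4]
grip_width: 0.066
```

Call:
carry_out([
  {"x": 0, "y": 0, "z": -0.0005, "ax": 0, "ay": 0, "az": 0, "hand": -1},
  {"x": 0, "y": 0, "z": -0.001, "ax": 0, "ay": 0, "az": 0, "hand": -1},
  {"x": 0, "y": 0, "z": -0.001, "ax": 0, "ay": 0, "az": 0, "hand": -1},
])

```text
time_s: 14.75
eef_pos: [604.5, 75.3, 116.2]
ee_rot: [0.698, 0.107, 0.7, -0.107]
force: [-9.6, 2.2, 4.8]
grip_width: 0.063
```

Call:
carry_out([
  {"x": 0, "y": 0, "z": -0.0005, "ax": 0, "ay": 0, "az": 0, "hand": -1},
  {"x": 0, "y": 0, "z": -0.001, "ax": 0, "ay": 0, "az": 0, "hand": -1},
  {"x": 0, "y": 0, "z": -0.0015, "ax": 0, "ay": 0, "az": 0, "hand": -1},
  {"x": 0, "y": 0, "z": -0.002, "ax": 0, "ay": 0, "az": 0, "hand": -1},
])

```text
time_s: 15.25
eef_pos: [604.5, 75.3, 114.6]
ee_rot: [0.698, 0.107, 0.7, -0.107]
force: [-10.6, 3.6, 6.5]
grip_width: 0.063
```

Call:
carry_out([
  {"x": 0, "y": 0, "z": -0.0005, "ax": 0, "ay": 0, "az": 0, "hand": -1},
  {"x": 0, "y": 0, "z": -0.001, "ax": 0, "ay": 0, "az": 0, "hand": -1},
  {"x": 0, "y": 0, "z": -0.0015, "ax": 0, "ay": 0, "az": 0, "hand": -1},
  {"x": 0, "y": 0, "z": -0.0015, "ax": 0, "ay": 0, "az": 0, "hand": -1},
])

```text
time_s: 15.75
eef_pos: [603.7, 75.5, 112.3]
ee_rot: [0.697, 0.107, 0.7, -0.107]
force: [-10.3, 2.6, 0.8]
grip_width: 0.063
```

Call:
carry_out([
  {"x": 0, "y": 0, "z": -0.001, "ax": 0, "ay": 0, "az": 0, "hand": -1},
  {"x": 0, "y": 0, "z": -0.002, "ax": 0, "ay": 0, "az": 0, "hand": -1},
  {"x": 0, "y": 0, "z": -0.003, "ax": 0, "ay": 0, "az": 0, "hand": -1},
  {"x": 0, "y": 0, "z": -0.004, "ax": 0, "ay": 0, "az": 0, "hand": -1},
  {"x": 0, "y": 0, "z": -0.004, "ax": 0, "ay": 0, "az": 0, "hand": -1},
])

```text
time_s: 16.38
eef_pos: [603.6, 75.4, 107.6]
ee_rot: [0.697, 0.107, 0.701, -0.107]
force: [-10.5, 2.3, -0.3]
grip_width: 0.065
```

Call:
carry_out([
  {"x": 0, "y": 0, "z": -0.001, "ax": 0, "ay": 0, "az": 0, "hand": -1},
  {"x": 0, "y": 0, "z": -0.002, "ax": 0, "ay": 0, "az": 0, "hand": -1},
  {"x": 0, "y": 0, "z": -0.003, "ax": 0, "ay": 0, "az": 0, "hand": -1},
  {"x": 0, "y": 0, "z": -0.004, "ax": 0, "ay": 0, "az": 0, "hand": -1},
  {"x": 0, "y": 0, "z": -0.004, "ax": 0, "ay": 0, "az": 0, "hand": -1},
])

```text
time_s: 17.0
eef_pos: [603.5, 75.3, 103.1]
ee_rot: [0.697, 0.107, 0.701, -0.107]
force: [-9.3, 3.0, -4.7]
grip_width: 0.066
```

```bash
python3 -c "
from h import *
st()"
```

```text
t 17.0 pos [603.5  75.3 103.1] yaw(tool y) -0.3043 toolx [-0.005  0.001 -1.   ] F [-9.3  3.  -4.7] T [0.48 1.59 0.07] g 0.066 q [-0.07  0.58  1.35  0.    1.21 -1.34]
```

Call:
carry_out([
  {"x": 0, "y": 0, "z": -0.0007, "ax": 0, "ay": 0, "az": 0, "hand": -1},
  {"x": 0, "y": 0, "z": -0.0014, "ax": 0, "ay": 0, "az": 0, "hand": -1},
  {"x": 0, "y": 0, "z": -0.002, "ax": 0, "ay": 0, "az": 0, "hand": -1},
  {"x": 0, "y": 0, "z": -0.002, "ax": 0, "ay": 0, "az": 0, "hand": -1},
])

```text
time_s: 17.5
eef_pos: [603.6, 75.3, 101.2]
ee_rot: [0.697, 0.107, 0.701, -0.107]
force: [-9.1, 2.6, -3.1]
grip_width: 0.063
```

Call:
carry_out([
  {"x": 0, "y": 0, "z": -0.0007, "ax": 0, "ay": 0, "az": 0, "hand": -1},
  {"x": 0, "y": 0, "z": -0.0014, "ax": 0, "ay": 0, "az": 0, "hand": -1},
  {"x": 0, "y": 0, "z": -0.002, "ax": 0, "ay": 0, "az": 0, "hand": -1},
  {"x": 0, "y": 0, "z": -0.002, "ax": 0, "ay": 0, "az": 0, "hand": -1},
])

```text
time_s: 18.0
eef_pos: [604.2, 75.1, 99.5]
ee_rot: [0.698, 0.107, 0.7, -0.107]
force: [-6.7, 2.1, -3.2]
grip_width: 0.065
```

Call:
carry_out([
  {"x": 0, "y": 0, "z": -0.0005, "ax": 0, "ay": 0, "az": 0, "hand": -1},
  {"x": 0, "y": 0, "z": -0.001, "ax": 0, "ay": 0, "az": 0, "hand": -1},
  {"x": 0, "y": 0, "z": -0.001, "ax": 0, "ay": 0, "az": 0, "hand": -1},
])

```text
time_s: 18.38
eef_pos: [604.5, 75.0, 98.7]
ee_rot: [0.698, 0.107, 0.7, -0.107]
force: [-5.7, 2.0, -2.2]
grip_width: 0.065
```

Call:
carry_out([
  {"x": 0, "y": 0, "z": -0.0005, "ax": 0, "ay": 0, "az": 0, "hand": -1},
  {"x": 0, "y": 0, "z": -0.001, "ax": 0, "ay": 0, "az": 0, "hand": -1},
  {"x": 0, "y": 0, "z": -0.001, "ax": 0, "ay": 0, "az": 0, "hand": -1},
])

```text
time_s: 18.75
eef_pos: [604.7, 74.9, 98.2]
ee_rot: [0.698, 0.107, 0.699, -0.107]
force: [-6.4, 1.2, 0.5]
grip_width: 0.065
```

Call:
carry_out([
  {"x": 0, "y": 0, "z": -0.0005, "ax": 0, "ay": 0, "az": 0, "hand": -1},
  {"x": 0, "y": 0, "z": -0.001, "ax": 0, "ay": 0, "az": 0, "hand": -1},
  {"x": 0, "y": 0, "z": -0.001, "ax": 0, "ay": 0, "az": 0, "hand": -1},
])

```text
time_s: 19.12
eef_pos: [604.6, 75.0, 97.8]
ee_rot: [0.698, 0.107, 0.699, -0.107]
force: [-9.3, 2.6, 5.0]
grip_width: 0.062
```

Call:
carry_out([
  {"x": 0, "y": 0, "z": -0.0005, "ax": 0, "ay": 0, "az": 0, "hand": -1},
  {"x": 0, "y": 0, "z": -0.001, "ax": 0, "ay": 0, "az": 0, "hand": -1},
  {"x": 0, "y": 0, "z": -0.001, "ax": 0, "ay": 0, "az": 0, "hand": -1},
])

```text
time_s: 19.5
eef_pos: [604.3, 75.1, 97.2]
ee_rot: [0.698, 0.107, 0.7, -0.107]
force: [-11.0, 1.6, 7.8]
grip_width: 0.064
```

```bash
python3 -c "
from h import *
st()"
```

```text
t 19.5 pos [604.3  75.1  97.2] yaw(tool y) -0.3043 toolx [-0.002  0.    -1.   ] F [-11.    1.6   7.8] T [0.32 1.99 0.05] g 0.064 q [-0.07  0.59  1.36  0.    1.2  -1.34]
```

Call:
carry_out([
  {"x": 0, "y": 0, "z": -0.0005, "ax": 0, "ay": 0, "az": 0, "hand": -1},
  {"x": 0, "y": 0, "z": -0.001, "ax": 0, "ay": 0, "az": 0, "hand": -1},
  {"x": 0, "y": 0, "z": -0.001, "ax": 0, "ay": 0, "az": 0, "hand": -1},
])

```text
time_s: 19.88
eef_pos: [604.1, 75.2, 96.6]
ee_rot: [0.698, 0.107, 0.7, -0.107]
force: [-14.9, 2.6, 10.8]
grip_width: 0.066
```

Call:
carry_out([
  {"x": -0.0006, "y": 0.0002, "z": 0, "ax": 0, "ay": 0, "az": 0, "hand": -1},
  {"x": -0.0013, "y": 0.0004, "z": 0, "ax": 0, "ay": 0, "az": 0, "hand": -1},
  {"x": -0.0013, "y": 0.0004, "z": 0, "ax": 0, "ay": 0, "az": 0, "hand": -1},
])

```text
time_s: 20.25
eef_pos: [604.1, 75.2, 96.6]
ee_rot: [0.699, 0.107, 0.699, -0.107]
force: [-6.8, 1.1, 8.6]
grip_width: 0.061
```

```bash
python3 -c "
from h import *
st()
b=viewer.capture('scene');a=viewer.capture('side');cv2.imwrite('pics/s6.png',a);cv2.imwrite('pics/c6.png',b);st()
o=cv2.imread('pics/s5.png')
f=lambda i,x,y,w,h,s:cv2.resize(i[y:y+h,x:x+w],None,fx=s,fy=s,interpolation=cv2.INTER_CUBIC)
cv2.imwrite('pics/v6.png',np.hstack([f(o,200,155,80,110,5),f(a,200,155,80,110,5)]))"
```

```text
t 20.25 pos [604.1  75.2  96.6] yaw(tool y) -0.3045 toolx [ 0.001 -0.    -1.   ] F [-6.8  1.1  8.6] T [0.13 1.18 0.02] g 0.061 q [-0.07  0.58  1.36  0.    1.19 -1.33]
t 20.35 pos [604.1  75.3  96.6] yaw(tool y) -0.3044 toolx [ 0.001  0.    -1.   ] F [-7.6  0.4  7.5] T [0.15 1.2  0.01] g 0.062 q [-0.07  0.58  1.36  0.    1.19 -1.33]
```

View pics/v6.png

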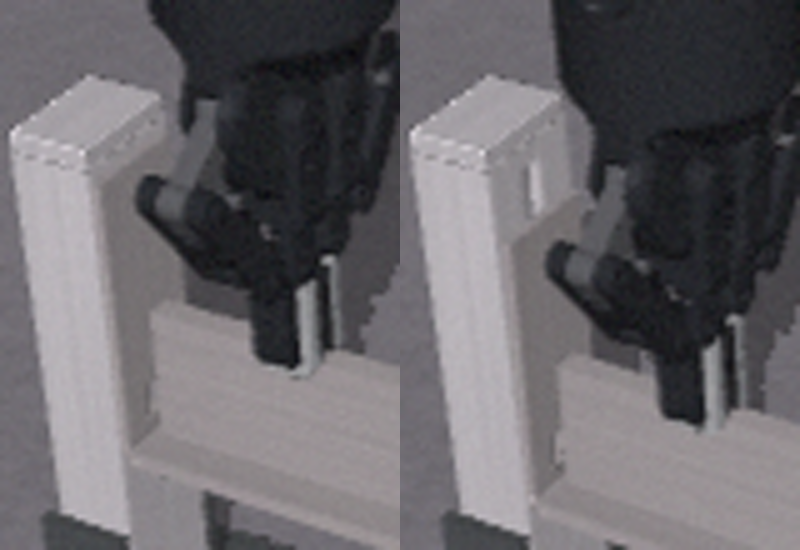

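The side view shows the plate top about 21 mm lower than at entry, with the upper slot open above it. One more firm press, staying under 20 N.

Call:
carry_out([
  {"x": 0, "y": 0, "z": -0.0005, "ax": 0, "ay": 0, "az": 0, "hand": -1},
  {"x": 0, "y": 0, "z": -0.001, "ax": 0, "ay": 0, "az": 0, "hand": -1},
  {"x": 0, "y": 0, "z": -0.001, "ax": 0, "ay": 0, "az": 0, "hand": -1},
])

```text
time_s: 20.72
eef_pos: [604.1, 75.2, 96.5]
ee_rot: [0.699, 0.107, 0.698, -0.107]
force: [-10.5, 1.2, 13.6]
grip_width: 0.064
```

```bash
python3 -c "
from h import *
st()"
```

```text
t 20.73 pos [604.1  75.2  96.5] yaw(tool y) -0.3044 toolx [ 0.001 -0.    -1.   ] F [-10.5   1.2  13.6] T [0.16 1.72 0.02] g 0.064 q [-0.07  0.58  1.36  0.    1.19 -1.33]
```

Call:
carry_out([
  {"x": 0, "y": 0, "z": 0.001, "ax": 0, "ay": 0, "az": 0, "hand": -1},
  {"x": 0, "y": 0, "z": 0.002, "ax": 0, "ay": 0, "az": 0, "hand": -1},
  {"x": 0, "y": 0, "z": 0.0026, "ax": 0, "ay": 0, "az": 0, "hand": -1},
  {"x": 0, "y": 0, "z": 0.0026, "ax": 0, "ay": 0, "az": 0, "hand": -1},
])

```text
time_s: 21.22
eef_pos: [604.1, 75.1, 96.9]
ee_rot: [0.699, 0.107, 0.699, -0.107]
force: [-4.6, 1.0, 3.5]
grip_width: 0.061
```

```bash
python3 -c "
from h import *
st()"
```

```text
t 21.23 pos [604.1  75.1  96.9] yaw(tool y) -0.3047 toolx [ 0.  0. -1.] F [-4.6  1.   3.5] T [0.25 0.76 0.06] g 0.061 q [-0.07  0.58  1.36  0.    1.19 -1.33]
```

Call:
carry_out([
  {"x": -0.0005, "y": 0.0002, "z": 0.001, "ax": 0, "ay": 0, "az": 0, "hand": -1},
  {"x": -0.0005, "y": 0.0002, "z": 0.002, "ax": 0, "ay": 0, "az": 0, "hand": -1},
  {"x": -0.0005, "y": 0.0002, "z": 0.0025, "ax": 0, "ay": 0, "az": 0, "hand": -1},
  {"x": -0.0005, "y": 0.0002, "z": 0.0025, "ax": 0, "ay": 0, "az": 0, "hand": -1},
])

```text
time_s: 21.72
eef_pos: [603.7, 75.1, 98.9]
ee_rot: [0.699, 0.107, 0.699, -0.107]
force: [0.9, 0.2, -2.2]
grip_width: 0.065
```

```bash
python3 -c "
from h import *
st()"
```

```text
t 21.73 pos [603.7  75.1  98.9] yaw(tool y) -0.3048 toolx [ 0. -0. -1.] F [ 0.9  0.2 -2.2] T [ 0.08 -0.16  0.03] g 0.065 q [-0.07  0.58  1.36 -0.    1.2  -1.33]
```

Call:
carry_out([
  {"x": 0, "y": 0, "z": 0.0005, "ax": 0, "ay": 0, "az": 0, "hand": -1},
  {"x": 0, "y": 0, "z": 0.001, "ax": 0, "ay": 0, "az": 0, "hand": -1},
  {"x": 0, "y": 0, "z": 0.001, "ax": 0, "ay": 0, "az": 0, "hand": -1},
])

```text
time_s: 22.1
eef_pos: [603.4, 75.2, 99.9]
ee_rot: [0.699, 0.107, 0.699, -0.107]
force: [-0.0, -0.6, -2.0]
grip_width: 0.065
```

```bash
python3 -c "
from h import *
st()"
```

```text
t 22.1 pos [603.4  75.2  99.9] yaw(tool y) -0.3048 toolx [-0. -0. -1.] F [-0.  -0.6 -2. ] T [ 0.16  0.04 -0.  ] g 0.065 q [-0.07  0.58  1.36 -0.    1.2  -1.33]
```

The gripper rose 3.4 mm with almost no resistance, so the catch isn't engaged, or my lift pulled it back out. I'll press home again with the plate flush against the strip, then unload in small steps and watch the force.

Call:
carry_out([
  {"x": 0.001, "y": -0.0003, "z": -0.001, "ax": 0, "ay": 0, "az": 0, "hand": -1},
  {"x": 0.001, "y": -0.0003, "z": -0.002, "ax": 0, "ay": 0, "az": 0, "hand": -1},
  {"x": 0.001, "y": -0.0003, "z": -0.003, "ax": 0, "ay": 0, "az": 0, "hand": -1},
  {"x": 0.001, "y": -0.0003, "z": -0.004, "ax": 0, "ay": 0, "az": 0, "hand": -1},
  {"x": 0.001, "y": -0.0003, "z": -0.004, "ax": 0, "ay": 0, "az": 0, "hand": -1},
])

```text
time_s: 22.72
eef_pos: [604.0, 75.2, 96.8]
ee_rot: [0.699, 0.107, 0.699, -0.107]
force: [-9.2, 2.5, 6.3]
grip_width: 0.061
```

```bash
python3 -c "
from h import *
st()"
```

```text
t 22.73 pos [604.   75.2  96.8] yaw(tool y) -0.3045 toolx [-0.001  0.    -1.   ] F [-9.2  2.5  6.3] T [0.3  1.34 0.06] g 0.061 q [-0.07  0.58  1.36  0.    1.2  -1.33]
```

Call:
carry_out([
  {"x": 0, "y": 0, "z": -0.0005, "ax": 0, "ay": 0, "az": 0, "hand": -1},
  {"x": 0, "y": 0, "z": -0.001, "ax": 0, "ay": 0, "az": 0, "hand": -1},
  {"x": 0, "y": 0, "z": -0.001, "ax": 0, "ay": 0, "az": 0, "hand": -1},
])

```text
time_s: 23.1
eef_pos: [604.1, 75.2, 96.6]
ee_rot: [0.699, 0.107, 0.699, -0.107]
force: [-10.0, 1.5, 11.7]
grip_width: 0.061
```

```bash
python3 -c "
from h import *
st()"
```

```text
t 23.1 pos [604.1  75.2  96.6] yaw(tool y) -0.3045 toolx [-0.  0. -1.] F [-10.    1.5  11.7] T [0.25 1.76 0.03] g 0.061 q [-0.07  0.58  1.36  0.    1.2  -1.33]
```

Call:
carry_out([
  {"x": -0.0004, "y": 0.0001, "z": 0.001, "ax": 0, "ay": 0, "az": 0, "hand": -1},
  {"x": -0.0004, "y": 0.0001, "z": 0.0015, "ax": 0, "ay": 0, "az": 0, "hand": -1},
  {"x": -0.0004, "y": 0.0001, "z": 0.0015, "ax": 0, "ay": 0, "az": 0, "hand": -1},
])

```text
time_s: 23.48
eef_pos: [604.1, 75.1, 96.8]
ee_rot: [0.699, 0.107, 0.699, -0.107]
force: [-5.0, 2.0, 1.9]
grip_width: 0.066
```

Call:
carry_out([
  {"x": 0, "y": 0, "z": 0.0005, "ax": 0, "ay": 0, "az": 0, "hand": -1},
  {"x": 0, "y": 0, "z": 0.0005, "ax": 0, "ay": 0, "az": 0, "hand": -1},
])

```text
time_s: 23.72
eef_pos: [604.1, 75.1, 97.0]
ee_rot: [0.699, 0.107, 0.699, -0.107]
force: [-5.2, 2.1, 1.5]
grip_width: 0.061
```

Call:
carry_out([
  {"x": 0, "y": 0, "z": 0.0005, "ax": 0, "ay": 0, "az": 0, "hand": -1},
  {"x": 0, "y": 0, "z": 0.0005, "ax": 0, "ay": 0, "az": 0, "hand": -1},
])

```text
time_s: 23.98
eef_pos: [604.1, 75.0, 97.3]
ee_rot: [0.699, 0.107, 0.699, -0.107]
force: [-3.5, 0.8, -1.0]
grip_width: 0.062
```

Call:
carry_out([
  {"x": 0, "y": 0, "z": 0.0005, "ax": 0, "ay": 0, "az": 0, "hand": -1},
  {"x": 0, "y": 0, "z": 0.0005, "ax": 0, "ay": 0, "az": 0, "hand": -1},
])

```text
time_s: 24.22
eef_pos: [604.1, 75.0, 97.9]
ee_rot: [0.699, 0.107, 0.699, -0.107]
force: [-2.5, 1.8, -1.7]
grip_width: 0.065
```

Call:
carry_out([
  {"x": 0, "y": 0, "z": 0.0005, "ax": 0, "ay": 0, "az": 0, "hand": -1},
  {"x": 0, "y": 0, "z": 0.0005, "ax": 0, "ay": 0, "az": 0, "hand": -1},
])

```text
time_s: 24.48
eef_pos: [604.1, 75.0, 98.4]
ee_rot: [0.699, 0.107, 0.699, -0.107]
force: [-2.8, 0.7, -2.0]
grip_width: 0.064
```

Call:
carry_out([
  {"x": 0, "y": 0, "z": 0.0005, "ax": 0, "ay": 0, "az": 0, "hand": -1},
  {"x": 0, "y": 0, "z": 0.0005, "ax": 0, "ay": 0, "az": 0, "hand": -1},
])

```text
time_s: 24.72
eef_pos: [604.1, 75.0, 99.0]
ee_rot: [0.699, 0.107, 0.699, -0.107]
force: [-2.2, 1.4, -3.4]
grip_width: 0.065
```

Call:
carry_out([
  {"x": 0, "y": 0, "z": 0.0005, "ax": 0, "ay": 0, "az": 0, "hand": -1},
  {"x": 0, "y": 0, "z": 0.0005, "ax": 0, "ay": 0, "az": 0, "hand": -1},
])

```text
time_s: 24.98
eef_pos: [604.1, 75.0, 99.5]
ee_rot: [0.699, 0.107, 0.699, -0.107]
force: [-3.3, 0.4, -1.7]
grip_width: 0.063
```

```bash
cat > cmp.py <<'E'
from h import *
import sys
def shift(A,B,b):
    x,y,w,h=b;a=A[y:y+h,x:x+w];best=cv2.matchTemplate(B[y-8:y+h+8,x-4:x+w+4],a,cv2.TM_CCOEFF_NORMED)
    _,m,_,l=cv2.minMaxLoc(best);r=best[:,l[0]];i=l[1]
    o=0 if i in(0,len(r)-1) else .5*(r[i-1]-r[i+1])/(r[i-1]-2*r[i]+r[i+1])
    return l[0]-4,round(float(i-8+o),2),round(m,3)
A=cv2.imread(sys.argv[1],0);B=cv2.imread(sys.argv[2],0)
for n,b in(("cap",(201,168,35,25)),("plate top near",(222,196,12,14)),("plate bottom/arm",(226,246,24,14)),("arm far",(255,250,25,20)),("gripper",(228,200,25,25))): print(n,shift(A,B,b))
E
python3 -c "
from h import *
st();a=viewer.capture('side');cv2.imwrite('pics/s7.png',a)
S=viewer.camera_info('side')
for z in(75,78): print(proj(S,[661,57,z]),proj(S,[661,57,z+112]))"
python3 cmp.py pics/s6.png pics/s7.png; python3 cmp.py pics/s5.png pics/s6.png
```

```text
t 24.98 pos [604.1  75.   99.5] yaw(tool y) -0.3048 toolx [-0. -0. -1.] F [-3.3  0.4 -1.7] T [0.28 0.35 0.01] g 0.063 q [-0.07  0.58  1.36 -0.    1.2  -1.33]
[234.36766162 253.42281352] [228.61860871 199.84927818]
[234.22499407 252.09059353] [228.4516631  198.29694434]
cap (0, -0.06, 0.989)
plate top near (0, -1.7, 0.974)
plate bottom/arm (1, -0.26, 0.897)
arm far (1, -0.95, 0.958)
gripper (0, -1.53, 0.973)
cap (0, 0.01, 0.793)
plate top near (-1, 8.0, 0.599)
plate bottom/arm (0, 8.0, 0.659)
arm far (-4, 8.0, 0.866)
gripper (-1, 8.0, 0.86)
```

The image comparison shows the whole bracket rose about 3 mm, so the catch didn't hold. A likely cause is a sideways offset inside the 10 mm slot, since the roller's hole is tight. I'll feel both slot sides to find its centre.

Call:
carry_out([
  {"x": -0.0001, "y": 0.0011, "z": 0, "ax": 0, "ay": 0, "az": 0, "hand": -1},
  {"x": -0.0001, "y": 0.0011, "z": 0, "ax": 0, "ay": 0, "az": 0, "hand": -1},
])

```text
time_s: 25.28
eef_pos: [604.2, 75.8, 99.5]
ee_rot: [0.699, 0.107, 0.699, -0.108]
force: [-0.1, -1.4, -3.0]
grip_width: 0.065
```

Call:
carry_out([
  {"x": 0.0003, "y": 0.00095, "z": 0, "ax": 0, "ay": 0, "az": 0, "hand": -1},
  {"x": 0.0003, "y": 0.00095, "z": 0, "ax": 0, "ay": 0, "az": 0, "hand": -1},
])

```text
time_s: 25.52
eef_pos: [604.4, 76.7, 99.4]
ee_rot: [0.699, 0.107, 0.699, -0.108]
force: [-1.1, -4.2, -4.2]
grip_width: 0.061
```

Call:
carry_out([
  {"x": 0.0003, "y": 0.00095, "z": 0, "ax": 0, "ay": 0, "az": 0, "hand": -1},
  {"x": 0.0003, "y": 0.00095, "z": 0, "ax": 0, "ay": 0, "az": 0, "hand": -1},
])

```text
time_s: 25.78
eef_pos: [604.5, 77.4, 99.4]
ee_rot: [0.699, 0.107, 0.699, -0.108]
force: [-1.8, -6.1, -4.7]
grip_width: 0.063
```

Call:
carry_out([
  {"x": -0.0004, "y": -0.0014, "z": 0, "ax": 0, "ay": 0, "az": 0, "hand": -1},
  {"x": -0.0009, "y": -0.0029, "z": 0, "ax": 0, "ay": 0, "az": 0, "hand": -1},
  {"x": -0.0009, "y": -0.0029, "z": 0, "ax": 0, "ay": 0, "az": 0, "hand": -1},
])

```text
time_s: 26.15
eef_pos: [603.9, 75.4, 99.7]
ee_rot: [0.699, 0.107, 0.699, -0.107]
force: [-0.6, -0.7, -2.3]
grip_width: 0.061
```

Call:
carry_out([
  {"x": -0.0003, "y": -0.00095, "z": 0, "ax": 0, "ay": 0, "az": 0, "hand": -1},
  {"x": -0.0003, "y": -0.00095, "z": 0, "ax": 0, "ay": 0, "az": 0, "hand": -1},
])

```text
time_s: 26.4
eef_pos: [603.5, 74.6, 99.6]
ee_rot: [0.699, 0.107, 0.699, -0.107]
force: [0.0, 2.5, -2.8]
grip_width: 0.068
```

Call:
carry_out([
  {"x": -0.0003, "y": -0.00095, "z": 0, "ax": 0, "ay": 0, "az": 0, "hand": -1},
  {"x": -0.0003, "y": -0.00095, "z": 0, "ax": 0, "ay": 0, "az": 0, "hand": -1},
])

```text
time_s: 26.65
eef_pos: [603.0, 73.6, 99.5]
ee_rot: [0.699, 0.107, 0.699, -0.107]
force: [-0.8, 3.8, -3.0]
grip_width: 0.065
```

Call:
carry_out([
  {"x": -0.0003, "y": -0.00095, "z": 0, "ax": 0, "ay": 0, "az": 0, "hand": -1},
  {"x": -0.0003, "y": -0.00095, "z": 0, "ax": 0, "ay": 0, "az": 0, "hand": -1},
])

```text
time_s: 26.9
eef_pos: [602.7, 72.7, 99.5]
ee_rot: [0.699, 0.107, 0.699, -0.107]
force: [-0.8, 5.0, -2.3]
grip_width: 0.06
```

```bash
python3 - <<'E'
from h import *
S=viewer.camera_info("side")
yaw=-.304;u=np.array([np.cos(yaw),np.sin(yaw),0]);v=np.array([-u[1],u[0],0])
def onface(px,c): # plane u.X=c
    o,d=ray(S,*px);return o+d*((c-o@u)/(d@u))
def onside(px,c):
    o,d=ray(S,*px);return o+d*((c-o@v)/(d@v))
F=np.array([664.5,56,0]);c=F@u;cv=F@v
for f in("s5","s6","s7"):
    g=cv2.cvtColor(cv2.imread(f"pics/{f}.png"),6).astype(np.float32)
    # plate +y side edge lies at v=cv+20, x from face-4 to face: scan columns near it
    for col in (224,226,228,230):
        print(f,col,g[176:212,col].astype(int))
for p in((220.5,187.4),(222.6,203),(221,191)): print(p,onface(p,c),onside(p,cv+20)[2],onside(p,cv+22)[2])
for z in(191,192,193,194): print(z,proj(S,F+20*v+[0,0,z]),proj(S,F-20*v+[0,0,z]),proj(S,F+20*v-4*u+[0,0,z]))
print(proj(S,F+22*v+[0,0,224.5]),proj(S,F-22*v+[0,0,224.5]))
E
```

```text
s5 224 [164 162 162 171 141 136 133 146 148 134 137 138 124 115 117 112 112 114
 112 116 116 114 116 113 111 112 115 113 113 114 116 111 113 113 113 113]
s5 226 [165 164 152 136 135 131 124 131 133 136 133 120 112 116 113 115 115 114
 100 101 112 114 114 114 113 116 113 113 114 111 110 114 113 113 114 114]
s5 228 [173 138 137 134 141 147 140 137 135 124 114 114 111 112  86  62  46  45
  50  41  39  41  81 113 115 110 114 110 116 114 116 116 116 114 114 116]
s5 230 [135 133 133 115 141 138 135 134 119 113 111 113 111 112  39  40  45  45
  43  44  38  37  23  38  80 111 116 113 117 117 115 115 116 111 114 114]
s6 224 [163 161 164 171 139 137 135 146 149 138 137 135 131 119 123 123 124 129
 131 125 133 133 137 137 137 135 112 107 108 108 110 111 110 110 111 112]
s6 226 [163 162 147 136 135 134 127 132 135 138 135 156 175 175 170 172 172 170
 174 140 142 141 125 135 124 113 112 112 114 111 111 113 111 113 112 111]
s6 228 [172 136 134 130 140 145 137 138 139 138 139 143 147 150 149 151 152 161
 159 166 156 139 131 116 113 113 115 114 115 112 113 103 101 112 112 115]
s6 230 [136 131 129 11
[... 730 characters left out ...]
  35  45  95 112]
(220.5, 187.4) [668.31574621  68.16273103 216.26040244] 221.45009143673644 222.88118356592793
(222.6, 203) [668.09998957  67.47500448 186.45065044] 192.58002339646237 194.11745097903298
(221, 191) [668.25524379  67.96987894 209.47857836] 214.90278200360598 216.3579894593015
191 [219.47505882 202.89142752] [233.3693453  191.87786452] [221.49627467 203.48061521]
192 [219.4118015  202.36689902] [233.31796949 191.36395706] [221.4343697  202.95553568]
193 [219.34844973 201.84160923] [233.26651955 190.84932888] [221.37237215 202.42969268]
194 [219.28500329 201.31555641] [233.21499533 190.33397842] [221.3102818  201.90308452]
[216.56007279 185.44771776] [232.29524689 173.74860613]
```

Call:
carry_out([
  {"x": 0.0006, "y": 0.0019, "z": 0, "ax": 0, "ay": 0, "az": 0, "hand": -1},
  {"x": 0.001, "y": 0.0029, "z": -0.0012, "ax": 0, "ay": 0, "az": 0, "hand": -1},
  {"x": 0.001, "y": 0.0029, "z": -0.0024, "ax": 0, "ay": 0, "az": 0, "hand": -1},
  {"x": 0.001, "y": 0.0029, "z": -0.0036, "ax": 0, "ay": 0, "az": 0, "hand": -1},
  {"x": 0.001, "y": 0.0029, "z": -0.0036, "ax": 0, "ay": 0, "az": 0, "hand": -1},
])

```text
time_s: 27.52
eef_pos: [603.9, 74.8, 96.8]
ee_rot: [0.699, 0.107, 0.699, -0.108]
force: [-6.8, 0.1, 6.6]
grip_width: 0.065
```

Call:
carry_out([
  {"x": 0.0003, "y": 0.00095, "z": 0, "ax": 0, "ay": 0, "az": 0, "hand": -1},
  {"x": 0.0003, "y": 0.00095, "z": 0, "ax": 0, "ay": 0, "az": 0, "hand": -1},
])

```text
time_s: 27.78
eef_pos: [604.0, 75.4, 96.9]
ee_rot: [0.699, 0.107, 0.699, -0.108]
force: [-7.6, -1.6, 6.6]
grip_width: 0.064
```

Call:
carry_out([
  {"x": 0.0003, "y": 0.00095, "z": 0, "ax": 0, "ay": 0, "az": 0, "hand": -1},
  {"x": 0.0003, "y": 0.00095, "z": 0, "ax": 0, "ay": 0, "az": 0, "hand": -1},
])

```text
time_s: 28.02
eef_pos: [604.2, 76.0, 97.0]
ee_rot: [0.699, 0.107, 0.699, -0.108]
force: [-9.0, -4.0, 8.8]
grip_width: 0.059
```

```bash
python3 -c "
from h import *
st()"
```

```text
t 28.02 pos [604.2  76.   97. ] yaw(tool y) -0.3054 toolx [-0.    -0.002 -1.   ] F [-9.  -4.   8.8] T [-0.51  1.45 -0.21] g 0.059 q [-0.07  0.58  1.36 -0.    1.2  -1.33]
```

```bash
python3 - <<'E'
from h import *
a=viewer.capture("side");cv2.imwrite("pics/s8.png",a)
b=viewer.capture("wrist");cv2.imwrite("pics/w8.png",b)
S=viewer.camera_info("side")
for f,z,T in(("s4",118.4,(576.8,83.5)),("s5",119.1,(604.6,74.7)),("s6",96.6,(604.1,75.2)),("s7",99.5,(604.1,75.)),("s8",97.0,(604.2,76.))):
    g=cv2.GaussianBlur(cv2.cvtColor(cv2.imread(f"pics/{f}.png"),6),(3,3),0).astype(float)
    yaw=-.305;u=np.array([np.cos(yaw),np.sin(yaw),0]);v=np.array([-u[1],u[0],0])
    B=np.array([*T,z-17.5])+20*v
    res=[]
    for t in range(-62,30,3):          # along arm lower near edge
        p=proj(S,B+t*u);c=int(round(p[0]))
        r0=int(p[1]);col=g[r0-6:r0+7,c];d=np.diff(col);i=int(np.argmin(d))
        if 0<i<len(d)-1 and d[i]<-10:
            o=.5*(d[i-1]-d[i+1])/(d[i-1]-2*d[i]+d[i+1]); 
            slope=(proj(S,B+(t+1)*u)-proj(S,B+(t-1)*u));s=slope[1]/slope[0]
            res.append((t,r0-6+i+.5+o-(p[1]+s*(c-p[0]))))
    r=np.array(res)
    if len(r)<5: print(f,len(r));continue
    k=np.polyfit(r[:,0],r[:,1],1);e=r[:,1]-np.polyval(k,r[:,0]);ok=abs(e)<.6;k=np.polyfit(r[ok,0],r[ok,1],1)
    print(f,ok.sum(),len(r),"px at t=0 %.2f slope px/mm %.4f -> rad %.4f rms %.2f"%(k[1],k[0],k[0]/.57,np.std(e[ok])))
E
```

```text
s4 25 25 px at t=0 0.83 slope px/mm 0.0071 -> rad 0.0124 rms 0.08
s5 30 30 px at t=0 0.65 slope px/mm 0.0013 -> rad 0.0023 rms 0.08
s6 21 31 px at t=0 0.62 slope px/mm -0.0126 -> rad -0.0222 rms 0.31
s7 23 29 px at t=0 0.67 slope px/mm 0.0068 -> rad 0.0118 rms 0.29
s8 28 31 px at t=0 0.77 slope px/mm -0.0156 -> rad -0.0273 rms 0.26
```

View pics/w8.png

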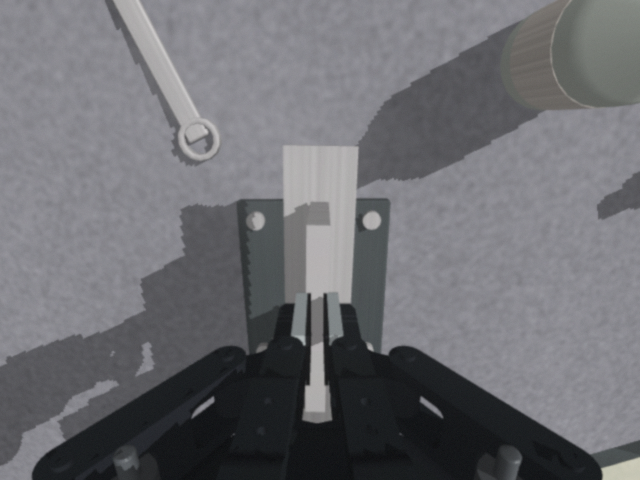

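The side-view edge fit shows the bracket pitching about 0.025 rad front-down under the press. That leaves its back edge about 1 mm short of home. I'll pitch the tool front-up so the push acts at the plate.

Call:
carry_out([
  {"x": -0.0003, "y": -0.0007, "z": 0.001, "ax": 0.003, "ay": 0.0095, "az": 0, "hand": -1},
  {"x": -0.0005, "y": -0.0014, "z": 0.001, "ax": 0.006, "ay": 0.019, "az": 0, "hand": -1},
  {"x": -0.0005, "y": -0.0014, "z": 0.001, "ax": 0.009, "ay": 0.0285, "az": 0, "hand": -1},
  {"x": -0.0005, "y": -0.0014, "z": 0.001, "ax": 0.009, "ay": 0.0285, "az": 0, "hand": -1},
])

```text
time_s: 28.62
eef_pos: [603.4, 75.4, 97.4]
ee_rot: [0.688, 0.109, 0.71, -0.106]
force: [-8.5, 0.9, 4.8]
grip_width: 0.064
```

```bash
python3 -c "
from h import *
st()"
```

```text
t 28.62 pos [603.4  75.4  97.4] yaw(tool y) -0.3049 toolx [-0.03   0.009 -1.   ] F [-8.5  0.9  4.8] T [ 0.03  1.19 -0.07] g 0.064 q [-0.07  0.6   1.33  0.01  1.24 -1.34]
```

Call:
carry_out([
  {"x": 0, "y": 0, "z": -0.0005, "ax": 0.001, "ay": 0.003, "az": 0, "hand": -1},
  {"x": 0, "y": 0, "z": -0.001, "ax": 0.002, "ay": 0.006, "az": 0, "hand": -1},
  {"x": 0, "y": 0, "z": -0.001, "ax": 0.003, "ay": 0.0095, "az": 0, "hand": -1},
])

```text
time_s: 29.0
eef_pos: [603.1, 75.5, 96.7]
ee_rot: [0.684, 0.109, 0.713, -0.105]
force: [-11.3, 0.7, 8.3]
grip_width: 0.066
```

```bash
python3 -c "
from h import *
st()"
```

```text
t 29.0 pos [603.1  75.5  96.7] yaw(tool y) -0.3048 toolx [-0.04   0.012 -0.999] F [-11.3   0.7   8.3] T [ 0.08  1.63 -0.01] g 0.066 q [-0.07  0.61  1.33  0.01  1.25 -1.34]
```

```bash
cat > pitch.py <<'E'
from h import *
import sys
s,M=st();a=viewer.capture("side");cv2.imwrite(sys.argv[1],a)
S=viewer.camera_info("side");T=s["eef_pos"]
g=cv2.GaussianBlur(cv2.cvtColor(a,6),(3,3),0).astype(float)
yaw=-.305;u=np.array([np.cos(yaw),np.sin(yaw),0]);v=np.array([-u[1],u[0],0]);B=np.array([T[0],T[1],T[2]-17.5])+20*v;res=[]
for t in range(-66,45,3):
    p=proj(S,B+t*u);c=int(round(p[0]));r0=int(p[1]);d=np.diff(g[r0-6:r0+7,c]);i=int(np.argmin(d))
    if 0<i<len(d)-1 and d[i]<-10:
        o=.5*(d[i-1]-d[i+1])/(d[i-1]-2*d[i]+d[i+1]);q=proj(S,B+(t+1)*u)-proj(S,B+(t-1)*u)
        res.append((t,r0-6+i+.5+o-(p[1]+q[1]/q[0]*(c-p[0]))))
r=np.array(res);k=np.polyfit(r[:,0],r[:,1],1)
for _ in range(3): ok=abs(r[:,1]-np.polyval(k,r[:,0]))<.5;k=np.polyfit(r[ok,0],r[ok,1],1)
print("n",ok.sum(),"px0 %.2f pitch(front up +) %.4f; under at back z=%.2f"%(k[1],k[0]/.57,T[2]-17.5-(k[1]+60*k[0])/.57))
E
python3 pitch.py pics/s9.png; python3 - <<'E'
import cv2,sys
sys.path.insert(0,'.')
E
python3 cmp.py pics/s6.png pics/s9.png
```

```text
t 29.0 pos [603.1  75.5  96.7] yaw(tool y) -0.3048 toolx [-0.04   0.012 -0.999] F [-11.3   0.7   8.3] T [ 0.08  1.63 -0.01] g 0.066 q [-0.07  0.61  1.33  0.01  1.25 -1.34]
n 30 px0 0.70 pitch(front up +) -0.0056; under at back z=78.30
cap (0, 0.09, 0.926)
plate top near (-2, -0.31, 0.907)
plate bottom/arm (0, 0.23, 0.953)
arm far (-3, -0.92, 0.968)
gripper (-2, -0.48, 0.958)
```

The back edge is now at z = 78.3, and the cap touch puts locked at 78.4. I'll press slightly harder, then unload and check that it stays.

Call:
carry_out([
  {"x": 0, "y": 0, "z": -0.0004, "ax": 0.0015, "ay": 0.005, "az": 0, "hand": -1},
  {"x": 0, "y": 0, "z": -0.0008, "ax": 0.003, "ay": 0.0095, "az": 0, "hand": -1},
  {"x": 0, "y": 0, "z": -0.0008, "ax": 0.003, "ay": 0.0095, "az": 0, "hand": -1},
])

```text
time_s: 29.42
eef_pos: [602.8, 75.6, 96.5]
ee_rot: [0.68, 0.11, 0.717, -0.105]
force: [-15.3, 0.6, 13.4]
grip_width: 0.06
```

```bash
python3 pitch.py pics/s10.png
```

```text
t 29.43 pos [602.8  75.6  96.5] yaw(tool y) -0.3046 toolx [-0.05   0.015 -0.999] F [-15.3   0.6  13.4] T [0.1  2.3  0.05] g 0.06 q [-0.07  0.61  1.32  0.01  1.26 -1.34]
n 30 px0 0.72 pitch(front up +) -0.0059; under at back z=78.14
```

Call:
carry_out([
  {"x": -0.0006, "y": 0.0002, "z": 0.0007, "ax": 0, "ay": 0, "az": 0, "hand": -1},
  {"x": -0.0012, "y": 0.0004, "z": 0.0014, "ax": 0, "ay": 0, "az": 0, "hand": -1},
  {"x": -0.0012, "y": 0.0004, "z": 0.0022, "ax": 0, "ay": 0, "az": 0, "hand": -1},
  {"x": -0.0012, "y": 0.0004, "z": 0.0022, "ax": 0, "ay": 0, "az": 0, "hand": -1},
])

```text
time_s: 29.98
eef_pos: [603.0, 75.8, 97.6]
ee_rot: [0.682, 0.11, 0.716, -0.105]
force: [-3.9, 0.3, 4.2]
grip_width: 0.065
```

```bash
python3 pitch.py pics/s11.png
```

```text
t 29.98 pos [603.   75.8  97.6] yaw(tool y) -0.3049 toolx [-0.047  0.015 -0.999] F [-3.9  0.3  4.2] T [-0.19  0.41 -0.06] g 0.065 q [-0.07  0.61  1.32  0.01  1.26 -1.34]
n 30 px0 0.60 pitch(front up +) -0.0060; under at back z=79.46
```

Call:
carry_out([
  {"x": 0, "y": 0, "z": 0.0005, "ax": 0, "ay": 0, "az": 0, "hand": -1},
  {"x": 0, "y": 0, "z": 0.001, "ax": 0, "ay": 0, "az": 0, "hand": -1},
  {"x": 0, "y": 0, "z": 0.001, "ax": 0, "ay": 0, "az": 0, "hand": -1},
])

```text
time_s: 30.4
eef_pos: [603.0, 75.9, 98.2]
ee_rot: [0.681, 0.11, 0.716, -0.105]
force: [-1.8, -1.1, 0.6]
grip_width: 0.062
```

```bash
python3 pitch.py pics/s12.png
```

```text
t 30.4 pos [603.   75.9  98.2] yaw(tool y) -0.3049 toolx [-0.047  0.015 -0.999] F [-1.8 -1.1  0.6] T [-0.34 -0.04 -0.09] g 0.062 q [-0.07  0.61  1.32  0.01  1.26 -1.34]
n 30 px0 0.61 pitch(front up +) -0.0018; under at back z=79.78
```

Call:
carry_out([
  {"x": 0, "y": 0, "z": 0.0005, "ax": 0, "ay": 0, "az": 0, "hand": -1},
  {"x": 0, "y": 0, "z": 0.001, "ax": 0, "ay": 0, "az": 0, "hand": -1},
  {"x": 0, "y": 0, "z": 0.001, "ax": 0, "ay": 0, "az": 0, "hand": -1},
])

```text
time_s: 30.82
eef_pos: [602.6, 76.0, 99.1]
ee_rot: [0.681, 0.11, 0.716, -0.105]
force: [-1.5, -1.7, -0.6]
grip_width: 0.064
```

```bash
python3 pitch.py pics/s13.png
```

```text
t 30.82 pos [602.6  76.   99.1] yaw(tool y) -0.3048 toolx [-0.048  0.015 -0.999] F [-1.5 -1.7 -0.6] T [-0.32 -0.05 -0.09] g 0.064 q [-0.07  0.61  1.32  0.01  1.26 -1.34]
n 30 px0 0.69 pitch(front up +) 0.0058; under at back z=80.00
```

Call:
carry_out([
  {"x": 0, "y": 0, "z": 0.0005, "ax": 0, "ay": 0, "az": 0, "hand": -1},
  {"x": 0, "y": 0, "z": 0.001, "ax": 0, "ay": 0, "az": 0, "hand": -1},
  {"x": 0, "y": 0, "z": 0.001, "ax": 0, "ay": 0, "az": 0, "hand": -1},
])

```text
time_s: 31.25
eef_pos: [602.3, 76.2, 100.0]
ee_rot: [0.681, 0.11, 0.717, -0.105]
force: [-4.4, -1.4, -3.4]
grip_width: 0.069
```

```bash
python3 pitch.py pics/s14.png
```

```text
t 31.25 pos [602.3  76.2 100. ] yaw(tool y) -0.3047 toolx [-0.049  0.015 -0.999] F [-4.4 -1.4 -3.4] T [-0.25  0.45 -0.08] g 0.069 q [-0.07  0.61  1.32  0.01  1.27 -1.34]
n 30 px0 0.61 pitch(front up +) 0.0120; under at back z=80.75
```

Call:
carry_out([
  {"x": 0, "y": 0, "z": 0.0005, "ax": 0, "ay": 0, "az": 0, "hand": -1},
  {"x": 0, "y": 0, "z": 0.001, "ax": 0, "ay": 0, "az": 0, "hand": -1},
  {"x": 0, "y": 0, "z": 0.001, "ax": 0, "ay": 0, "az": 0, "hand": -1},
])

```text
time_s: 31.68
eef_pos: [602.0, 76.2, 100.6]
ee_rot: [0.681, 0.11, 0.717, -0.105]
force: [-4.2, -1.1, -4.8]
grip_width: 0.064
```

```bash
python3 pitch.py pics/s15.png
```

```text
t 31.68 pos [602.   76.2 100.6] yaw(tool y) -0.3046 toolx [-0.05   0.015 -0.999] F [-4.2 -1.1 -4.8] T [-0.15  0.69 -0.03] g 0.064 q [-0.07  0.61  1.32  0.01  1.27 -1.34]
n 31 px0 0.57 pitch(front up +) 0.0168; under at back z=81.13
```

Call:
carry_out([
  {"x": 0.0003, "y": -0.0001, "z": -0.0015, "ax": 0, "ay": 0, "az": 0, "hand": -1},
  {"x": 0.0006, "y": -0.0002, "z": -0.003, "ax": 0, "ay": 0, "az": 0, "hand": -1},
  {"x": 0.0009, "y": -0.0003, "z": -0.0045, "ax": 0, "ay": 0, "az": 0, "hand": -1},
  {"x": 0.0009, "y": -0.0003, "z": -0.006, "ax": 0, "ay": 0, "az": 0, "hand": -1},
  {"x": 0.0009, "y": -0.0003, "z": -0.006, "ax": 0, "ay": 0, "az": 0, "hand": -1},
])

```text
time_s: 32.35
eef_pos: [603.0, 76.0, 96.8]
ee_rot: [0.681, 0.11, 0.716, -0.104]
force: [-13.3, -0.0, 10.5]
grip_width: 0.064
```

```bash
python3 pitch.py pics/s16.png
```

```text
t 32.35 pos [603.   76.   96.8] yaw(tool y) -0.3044 toolx [-0.048  0.015 -0.999] F [-13.3  -0.   10.5] T [-0.19  1.86 -0.05] g 0.064 q [-0.07  0.61  1.32  0.01  1.26 -1.34]
n 30 px0 0.71 pitch(front up +) -0.0047; under at back z=78.38
```

Call:
carry_out([
  {"x": -0.0006, "y": 0.0002, "z": 0.0012, "ax": 0, "ay": 0, "az": 0, "hand": -1},
  {"x": -0.001, "y": 0.0003, "z": 0.002, "ax": 0, "ay": 0, "az": 0, "hand": -1},
  {"x": -0.001, "y": 0.0003, "z": 0.002, "ax": 0, "ay": 0, "az": 0, "hand": -1},
])

```text
time_s: 32.78
eef_pos: [603.1, 76.0, 98.0]
ee_rot: [0.682, 0.11, 0.716, -0.105]
force: [-3.3, -0.9, 3.2]
grip_width: 0.066
```

```bash
python3 pitch.py pics/s17.png
```

```text
t 32.77 pos [603.1  76.   98. ] yaw(tool y) -0.3048 toolx [-0.046  0.015 -0.999] F [-3.3 -0.9  3.2] T [-0.19  0.37 -0.03] g 0.066 q [-0.07  0.61  1.32  0.01  1.26 -1.34]
n 30 px0 0.61 pitch(front up +) -0.0062; under at back z=79.77
```

Call:
carry_out([
  {"x": 0.0002, "y": -0.0006, "z": -0.001, "ax": 0, "ay": 0, "az": 0, "hand": -1},
  {"x": 0.0005, "y": -0.0012, "z": -0.002, "ax": 0, "ay": 0, "az": 0, "hand": -1},
  {"x": 0.0005, "y": -0.0012, "z": -0.002, "ax": 0, "ay": 0, "az": 0, "hand": -1},
])

```text
time_s: 33.2
eef_pos: [602.8, 75.5, 96.5]
ee_rot: [0.681, 0.11, 0.716, -0.104]
force: [-10.4, 1.9, 11.8]
grip_width: 0.06
```

```bash
python3 pitch.py pics/s18.png
```

```text
t 33.2 pos [602.8  75.5  96.5] yaw(tool y) -0.3043 toolx [-0.048  0.016 -0.999] F [-10.4   1.9  11.8] T [0.35 1.41 0.06] g 0.06 q [-0.07  0.61  1.32  0.01  1.26 -1.34]
n 30 px0 0.65 pitch(front up +) -0.0042; under at back z=78.15
```

Call:
carry_out([
  {"x": -0.0003, "y": -0.00095, "z": 0, "ax": 0, "ay": 0, "az": 0, "hand": -1},
  {"x": -0.0003, "y": -0.00095, "z": 0, "ax": 0, "ay": 0, "az": 0, "hand": -1},
])

```text
time_s: 33.5
eef_pos: [602.7, 75.3, 96.6]
ee_rot: [0.681, 0.11, 0.716, -0.104]
force: [-9.1, 5.3, 11.3]
grip_width: 0.068
```

```bash
python3 pitch.py pics/s19.png
```

```text
t 33.5 pos [602.7  75.3  96.6] yaw(tool y) -0.3041 toolx [-0.047  0.017 -0.999] F [-9.1  5.3 11.3] T [0.85 1.13 0.  ] g 0.068 q [-0.07  0.61  1.32  0.01  1.26 -1.35]
n 28 px0 0.64 pitch(front up +) -0.0046; under at back z=78.21
```

Call:
carry_out([
  {"x": -0.0003, "y": 0.001, "z": 0.0012, "ax": 0, "ay": 0, "az": 0, "hand": -1},
  {"x": -0.0006, "y": 0.0012, "z": 0.0024, "ax": 0, "ay": 0, "az": 0, "hand": -1},
  {"x": -0.0006, "y": 0.0012, "z": 0.0024, "ax": 0, "ay": 0, "az": 0, "hand": -0.5},
  {"x": -0.0006, "y": 0.0012, "z": 0.0024, "ax": 0, "ay": 0, "az": 0, "hand": -0.3},
  {"x": -0.0006, "y": 0.0012, "z": 0.0024, "ax": 0, "ay": 0, "az": 0, "hand": -0.3},
])

```text
time_s: 34.17
eef_pos: [602.2, 74.9, 97.4]
ee_rot: [0.681, 0.11, 0.716, -0.105]
force: [1.0, -0.0, 0.3]
grip_width: 0.347
```

```bash
python3 pitch.py pics/s20.png
```

```text
t 34.17 pos [602.2  74.9  97.4] yaw(tool y) -0.305 toolx [-0.048  0.015 -0.999] F [ 1.  -0.   0.3] T [-0.05  0.    0.02] g 0.347 q [-0.07  0.61  1.32  0.01  1.26 -1.34]
n 29 px0 1.23 pitch(front up +) -0.0149; under at back z=78.63
```

Call:
carry_out([
  {"x": 0, "y": 0.0005, "z": 0.025, "ax": 0, "ay": 0, "az": 0, "hand": -0.3},
  {"x": -0.002, "y": 0.001, "z": 0.06, "ax": 0, "ay": 0, "az": 0, "hand": -0.3},
  {"x": -0.005, "y": 0.002, "z": 0.115, "ax": -0.008, "ay": -0.024, "az": 0, "hand": -0.3},
  {"x": -0.005, "y": 0.002, "z": 0.125, "ax": -0.015, "ay": -0.048, "az": 0, "hand": -1},
  {"x": -0.005, "y": 0.002, "z": 0.125, "ax": -0.015, "ay": -0.048, "az": 0, "hand": -1},
])

```text
time_s: 34.85
eef_pos: [597.1, 77.2, 222.8]
ee_rot: [0.699, 0.107, 0.699, -0.107]
force: [-0.3, -0.7, -0.5]
grip_width: -0.0
```

```bash
cat > fix.py <<'E'
from h import *
s,M=st();a=viewer.capture("side");cv2.imwrite("pics/s21.png",a);cv2.imwrite("pics/w21.png",viewer.capture("wrist"))
S=viewer.camera_info("side")
u=np.array([np.cos(-.305),np.sin(-.305),0]);v=np.array([-u[1],u[0],0])
for f in("s5","s6","s7","s10","s16","s17","s18","s20","s21"):
    g=cv2.GaussianBlur(cv2.imread(f"pics/{f}.png",0),(3,3),0).astype(float)
    out=[]
    for base,lo,hi in((102.5 if f=="s5" else 79.,-66,48),):
        B=np.array([604,75.2,base])+20*v;res=[]
        for t in range(lo,hi,3):
            p=proj(S,B+t*u);c=int(round(p[0]));r0=int(p[1]);d=np.diff(g[r0-6:r0+7,c]);i=int(np.argmin(d))
            if 0<i<len(d)-1 and d[i]<-10:
                o=.5*(d[i-1]-d[i+1])/(d[i-1]-2*d[i]+d[i+1]);q=proj(S,B+(t+1)*u)-proj(S,B+(t-1)*u)
                res.append((t,r0-6+i+.5+o-(p[1]+q[1]/q[0]*(c-p[0]))))
        r=np.array(res);k=np.polyfit(r[:,0],r[:,1],1)
        for _ in range(3): ok=abs(r[:,1]-np.polyval(k,r[:,0]))<.5;k=np.polyfit(r[ok,0],r[ok,1],1)
        print(f,"pitch %.4f zback %.2f zTCP %.2f"%(k[0]/.57,base-(k[1]+60*k[0])/.57,base-k[1]/.57))
E
python3 fix.py; python3 cmp.py pics/s18.png pics/s21.png|head -3
```

```text
t 34.85 pos [597.1  77.2 222.8] yaw(tool y) -0.3046 toolx [ 0.001 -0.    -1.   ] F [-0.3 -0.7 -0.5] T [0.07 0.02 0.04] g -0.0 q [-0.07  0.47  1.21  0.    1.46 -1.33]
s5 pitch 0.0029 zback 100.78 zTCP 100.95
s6 pitch -0.0122 zback 78.71 zTCP 77.98
s7 pitch 0.0159 zback 79.29 zTCP 80.24
s10 pitch -0.0071 zback 78.25 zTCP 77.82
s16 pitch -0.0087 zback 78.22 zTCP 77.69
s17 pitch -0.0082 zback 79.13 zTCP 78.64
s18 pitch -0.0027 zback 78.12 zTCP 77.96
s20 pitch -0.0145 zback 79.00 zTCP 78.13
s21 pitch -0.0157 zback 79.06 zTCP 78.11
cap (0, 0.0, 0.871)
plate top near (-1, -2.75, 0.657)
plate bottom/arm (0, -0.44, 0.94)
```

```bash
sed -e '/^s,M=/d' -e 's/for f in(.*):$/for f in("s10","s11","s12","s13","s14","s15","s21"):/' fix.py > fix2.py; python3 fix2.py; python3 -c "
import cv2,numpy as np
a=cv2.imread('pics/s21.png');b=cv2.imread('pics/w21.png')
f=lambda i,x,y,w,h,s:cv2.resize(i[y:y+h,x:x+w],None,fx=s,fy=s,interpolation=cv2.INTER_CUBIC)
cv2.imwrite('pics/v21.png',np.hstack([f(a,195,150,110,150,3.6),f(b,140,0,360,480,540/480)]))"
```

```text
s10 pitch -0.0071 zback 78.25 zTCP 77.82
s11 pitch -0.0070 zback 79.02 zTCP 78.60
s12 pitch -0.0020 zback 79.10 zTCP 78.98
s13 pitch 0.0039 zback 79.40 zTCP 79.63
s14 pitch 0.0155 zback 79.40 zTCP 80.33
s15 pitch 0.0169 zback 79.91 zTCP 80.92
s21 pitch -0.0157 zback 79.06 zTCP 78.11
```

View pics/v21.png

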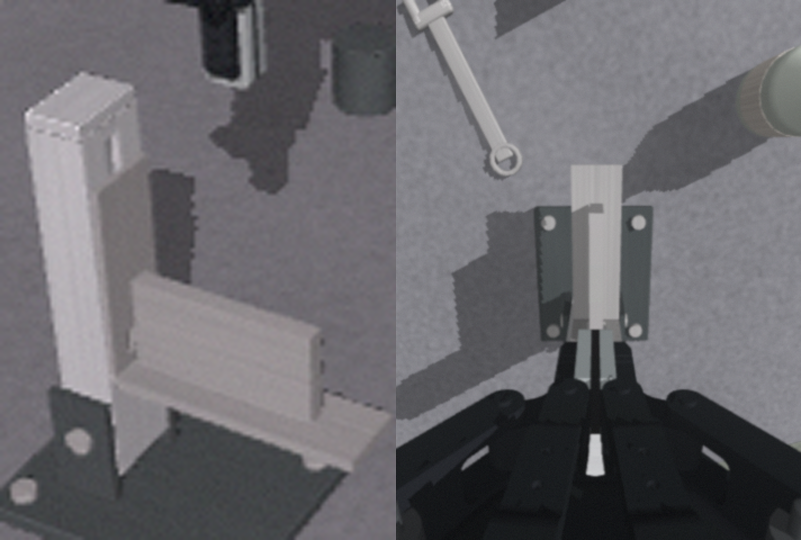

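The right picture shows the bracket hanging square on the upright, with wrench and flask in place. In the left one the plate lies against the strip face, with only the upper slot's top showing. Its back edge rests about 0.9 mm above the hard-pressed position. It also stayed near 79.0–79.4 while I lifted the front, so the roller is holding. The gripper is clear, so I'm handing in.

```bash
python3 -c "
from h import *
from rig import finish_job
st();print(finish_job())"
```

```text
t 34.95 pos [596.7  77.1 221.1] yaw(tool y) -0.3049 toolx [-0.002  0.    -1.   ] F [0.  0.7 0.1] T [ 0.03  0.02 -0.04] g -0.003 q [-0.07  0.47  1.21  0.    1.46 -1.33]
the job is handed in; nothing more can be done
None
```

The bracket is hooked into both slots, pressed down to a hard stop and released. I believe the roller has snapped in, but I could only infer that from force and side-camera height. The job was handed in at 34.95 s with the gripper clear.

**How it went:**
- **Strip height:** I touched the bracket's underside lightly to the cap to get the strip's height. The hooks then went in at about 22 mm above locked on the first try.
- **Pressing:** Pressing down on the rib tipped the bracket front-down by about 0.025 rad, leaving its back edge about 0.6–1 mm short. I tilted the tool front-up and pressed again to a hard stop. The highest downward press I read was about 18 N.

**Last checks:**
- **Bracket height:** In the side camera the released bracket's back edge was 0.8–0.9 mm above the hard-pressed position, and it was the same in the picture before and after the gripper lifted away. That puts the seat at about 3.1 mm (limit 2.5), with roughly ±0.4 mm camera uncertainty.
- **Roller:** The roller itself is hidden behind the rib. In a lift test the front rose about 2 mm and the back edge only 0.4 mm, which points to the roller holding. At the last step it had crept up to 0.9 mm.
- **A check that disagreed:** Earlier lift tests met almost no upward resistance, and I first read them as not snapped. Later pictures suggest the bracket was mostly tilting rather than lifting out.
- **Other things on the bench:** I did not touch the flask, wrench, plug or weight. The last pictures show the flask, wrench and weight apparently undisturbed; the plug was not checked at the end.

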